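# Load the sample pail and hang it by its bail on the double hook

## Robot

A 6-joint arm with a two-finger parallel gripper is mounted at the origin on a cart in front of the work surface, level with it; the furniture and walls round the work are solid. World frame = base frame: x ahead of the robot, y to its left, z up, the work surface at z = 0. Lengths are in m, angles in rad, forces in N, time in s.
With the tool pointing down it reaches from about 0.35 to 0.975 m from the base axis. Payload 4.9 kg.
Tool frame: the origin (TCP) lies at the very end of the fingers, on their centre line; the grasp point (between the pads) lies 19 mm behind it; z points along the fingers, y is the direction in which the jaws open and shut (so a half turn about z gives the same grasp; the last joint's range is limited). The gripper opens to 85 mm and grips with 20 to 120 N. Pads are 22 mm wide; open, the fingers measure 114 mm over their backs; the gripper's body (76 mm by 85 mm) begins 54 mm behind the grasp point. The pads swing forward as they close: fully open they stand 13 mm farther back than shut.
Start: joints at [1.043, 0.053, 1.613, -0, 1.476, -0.119], TCP at [0.248, 0.573, 0.231] pointing down, gripper open.
Joint ranges: [-3.01, 3.01], [-1.01, 2.22], [0.06, 2.58], [-1.02, 4.17], [0.09, 2.62], [-3.14, 3.14]. Speed limits (rad/s): [2.57, 2.57, 3.14, 3.14, 3.14, 3.14].

## Interface

Orientations are given as a unit quaternion [w, x, y, z].
In Python, from plant import state, eyes, job_done gives the robot as it stands.
- The arm moves only by the tool apply_moves, never from a script. Its argument "commands" is a list of rows, each an object with "linear": the shift along the tool's x, y, z in m, a list of three; "delta_rot": the turn, a rotation vector about the tool's x, y, z in degrees, a list of three; "fingers": the closure in counts, from 0 (fully open) to 255 (shut). In form: [{"linear": [x, y, z], "delta_rot": [wx, wy, wz], "fingers": fingers}, ...]. A call has exactly 8 rows; each row is the pose to reach, as a shift and turn from the pose commanded when the call began, along the tool's axes at that moment; what a row does not reach only later rows make up. A row lasts 1/10 s, in which the tool goes at most 50 mm and 8.59 degrees, less where a joint would pass 70% of its speed; a pose out of reach is approached as far as the arm can. A call with a gripper value outside its range is refused whole. The fingers move at their own pace and stop on an object; the grip force is fixed at half the most. Time passes only in rows, so rows that repeat a pose let the fingers close, or fill a call up. It gives the time, the measured TCP pose, the force and the opening at its end, in the units of the state.
- state(): the state, without advancing time (a new reading comes with each control period).
- eyes.grab_frame(name): name is "side" or "top" or "wrist"; returns the picture (400x640x3 uint8, red, green, blue); there is no depth.
- eyes.camera_params(name): a dict with "fx", "fy", "cx", "cy" (pixels), "position" and "rotation" of the camera in the world; the wrist camera has in their place "T_tool_cam" (4x4, takes a point from camera to tool coordinates, whose origin is the TCP and whose axes are the flange's). Camera axes: x right, y down, z forward; pixel columns grow to the right and rows downward; lengths in m; the calibration is good to about 2 mm. The wrist camera is an equidistant fisheye: a pixel r from the principal point sees the ray r / f radians off the axis. A picture is of the moment at which its call begins: read the wrist's pose just before it. camera_params takes no time and is no camera call.
- job_done(): hands the job in, once; it reports no verdict.
The state is a dict: "time": time; "joint_pos": joint angles; "joint_vel": joint speeds; "joint_efforts": joint torques, N m; "tool_pos": TCP position; "tool_rot": TCP orientation; "contact_force": force on the tool from outside, world axes, zero at the start; "ft_torque": the same for the moment, N m; "gripper_width": opening from 0.0 (shut) to 1.0 (fully open).
Only numpy, scipy, OpenCV 4.12 (cv2) and the standard library are available. Lean on these libraries where they do the work, as an engineer would, in place of code of your own. Each camera call takes 0.05 s, during which the arm holds its last target.

## Task

Draw the orange-capped tube out of the leaning rack without pulling out its neighbours and lower it into the pail (do not drop it in from above the pail). Then raise the pail's bail upright and hang the pail by its bail over both prongs of the hook under the canopy, with the tube in it; let it hang still and leave the bottles, the beaker and the other tubes where they are.

Things in the scene. Friction and masses are not known exactly. Their poses are not given: they have to be found in the camera images.
- rack: blue tube rack on a grey foot, fixed. Origin on the worktop under its middle; x to its back, y to its left. Its cells lean 25 deg toward its front: cell axis, upward, = (-0.423, 0, 0.906) in this frame. 2 rows of 3 cells, 24 mm wide, 50 mm deep, pitch 32 mm along y; rows 58 mm apart square to the axis, back row higher. All six cells hold tubes
- tube_orange: sample tube with the ORANGE cap, white body, 100 mm long, 15 mm thick (cap: top 24 mm, 18 mm thick), 25 g, in one of the rack's three front-row cells, sticking out 54 mm. Neighbours in the row stand only about 14 mm away, so fingers fit only before and behind the row. Origin at the foot's centre, z along the tube toward the cap
- tube_orange_mid (a point): point on the axis of the orange-capped tube, 50 mm from its foot (half its length); z toward the cap
- pail: open round aluminium pail, about 0.28 kg, 100 mm across the rim, 79 mm tall, wall 3.5 mm, floor 4 mm thick, loose on the worktop. Origin at the centre of its underside, z up. Its bail turns on ears at the pail's +y and -y, 72 mm above the underside
- bail (a joint): angle of the pail's swing bail (6 mm steel wire): 0 lies flat (level, along the pail's -x, bar 100 mm from the pail's axis, 72 mm above the underside, 50 mm from bar axis to rim), 1.57 upright over the pail's middle, at most 3.0. Swings freely, falls back when let go. Bar parallel to the pail's y, straight for 52 mm either side of its middle
- bail_grip (a point): middle of the bail's bar, on the bar's axis, where a black roller 16 mm thick and 44 mm long turns freely on the wire; y along the bar. When hanging, the pail's underside is 172 mm below it
- hook_stand: grey sheet-metal stand with a double hook, fixed, 120 mm wide. Origin on the worktop below the hook seat; x to its back, y to its left. Upright panel with its front at x = 77 mm; canopy over x = 30 to 100 mm, underside 444 mm high, so a tool must lean back toward the stand's front (-x). Base plate x = -55 to 95 mm, 8 mm thick
- hook_seat (a point): where the middle of the bail's bar rests when hung: midway between the prongs, 250 mm above the worktop; axes as the stand's. The prongs, 8 mm steel, come out of the panel toward -x at y = +38 and -38 mm, nothing between them; V-shaped trough at x = 0, upturned tip at x = -23 mm ending 26 mm above this point; behind the trough the prong is 12 mm above it
- bottle_blue: bystander: clear reagent bottle with blue cap, 56 mm thick, 105 mm tall, origin under its middle
- beaker: bystander: translucent beaker, 64 mm wide, 76 mm tall, origin under its middle
- bottle_amber: bystander: amber bottle with black cap, 46 mm thick, 88 mm tall, origin under its middle
- tube_b1: sample tube like the orange-capped one but with a blue cap; stays in the rack (front row). Origin at the foot's centre, z toward the cap
- tube_b2: sample tube like the orange-capped one but with a blue cap; stays in the rack (front row). Origin at the foot's centre, z toward the cap
- tube_b3: sample tube like the orange-capped one but with a blue cap; stays in the rack (back row). Origin at the foot's centre, z toward the cap
- tube_b4: sample tube like the orange-capped one but with a blue cap; stays in the rack (back row). Origin at the foot's centre, z toward the cap
- tube_b5: sample tube like the orange-capped one but with a blue cap; stays in the rack (back row). Origin at the foot's centre, z toward the cap

How it is judged:
By the outcome, as a careful person would: the job done as asked, in the order asked, and still so for the second after the job is handed in, with the robot touching nothing.
It also fails if it takes over 72 s, if anything falls off the work surface, if the arm or the gripper's body presses on something with over 40 N, if the wrist force passes 120 N, or if a joint passes its speed limit or range.

## Working session

There is one attempt and no reset: what is moved stays moved. The work goes in short steps, Python scripts to look and compute and a tool call to move; the robot and the scene stay as the last step left them, time stands still between calls to the robot, and variables do not carry over. Pictures are saved under pics/ and viewed, and the job is handed in when it is done.

Besides the shell and the picture viewer there is one more tool, called after "Emit:" by a JSON object that holds its "op" and its "data". apply_moves: Moves the arm, as the interface text tells. Its arguments: {"type":"object","properties":{"commands":{"type":"array","items":{"type":"object","properties":{"linear":{"type":"array","items":{"type":"number"}},"delta_rot":{"type":"array","items":{"type":"number"}},"fingers":{"type":"number"}}}}},"required":["commands"]}

```bash
ls; mkdir -p pics
python3 - <<'E'
from plant import state, eyes
import cv2
print(state())
for n in ["side","top","wrist"]:
    p=eyes.camera_params(n); print(n,p)
    im=eyes.grab_frame(n); cv2.imwrite(f"pics/{n}0.png",im[:,:,::-1])
E
```

```text
pics
{'time': 0.0, 'joint_pos': array([ 1.04298478e+00,  5.33539733e-02,  1.61429318e+00,  1.89559643e-05,
        1.47599748e+00, -1.18989134e-01]), 'joint_vel': array([ 2.06539297e-04,  1.47178391e-03, -1.22767403e-03,  3.92300740e-05,
       -3.56621027e-05, -2.24981985e-04]), 'joint_efforts': array([-7.09919914e-05, -3.93683124e+01, -3.70178461e+01, -9.67062351e-05,
        7.09698055e-03,  3.15658633e-05]), 'tool_pos': array([0.24812901, 0.57295785, 0.2300653 ]), 'tool_rot': array([-3.34996894e-04,  2.02991443e-01,  9.79179974e-01, -9.69803542e-04]), 'contact_force': array([ 0.62055481, -0.68038613,  0.55034435]), 'ft_torque': array([0.02617075, 0.01291881, 0.07884784]), 'gripper_width': 1.0018794137561002}
side {'fx': 509.566221197342, 'fy': 509.566221197342, 'cx': 318.3193285472236, 'cy': 196.37057567377724, 'position': array([-0.08438157, -1.23906464,  0.8837621 ]), 'rotation': array([-0.49883175,  0.83393805, -0.19811393,  0.12831636])}
top {'fx': 383.19741706603725, 'fy': 383.19741706603725, 'cx': 318.9202474591187, 'cy': 196.01097628610262, 'position': array([ 0.32621557, -0.07679113,  1.27000938]), 'rotation': array([ 0.07396412, -0.7016795 ,  0.70636614, -0.05676328])}
wrist {'fx': 309.70691628693146, 'fy': 309.70691628693146, 'cx': 312.7748111330855, 'cy': 200.51204815833864, 'T_tool_cam': array([[ 2.53237879e-04, -9.65757150e-01, -2.59447611e-01,
         6.54787152e-02],
       [ 9.99999500e-01,  4.95453688e-04, -8.68191418e-04,
        -1.37373437e-03],
       [ 9.67006345e-04, -2.59447261e-01,  9.65756793e-01,
        -1.43115533e-01],
       [ 0.00000000e+00,  0.00000000e+00,  0.00000000e+00,
         1.00000000e+00]])}
```

View pics/side0.png

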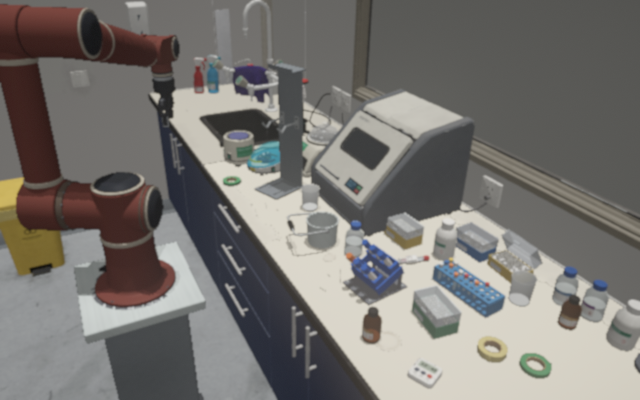

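View pics/top0.png

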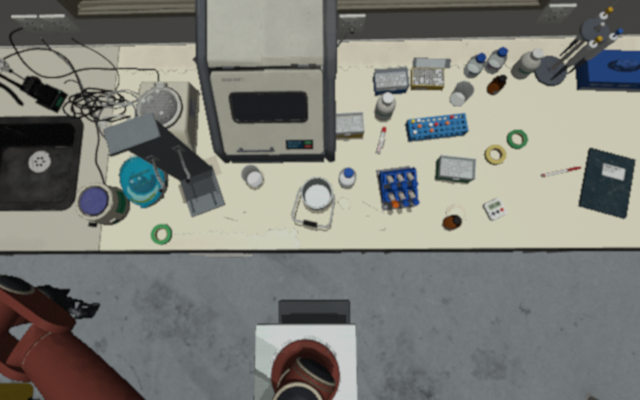

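View pics/wrist0.png

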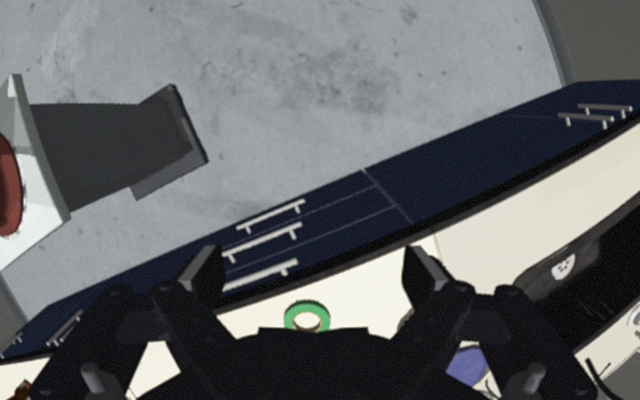

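Run:
```python
import cv2
t=cv2.imread("pics/top0.png"); s=cv2.imread("pics/side0.png")
cv2.imwrite("pics/t1.png",cv2.resize(t[100:250,80:280],None,fx=4,fy=4,interpolation=3))
cv2.imwrite("pics/t2.png",cv2.resize(t[150:250,280:480],None,fx=4,fy=4,interpolation=3))
cv2.imwrite("pics/s1.png",cv2.resize(s[60:210,220:380],None,fx=4,fy=4,interpolation=3))
cv2.imwrite("pics/s2.png",cv2.resize(s[200:350,270:430],None,fx=4,fy=4,interpolation=3))
```

```text
(no output)
```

View pics/t1.png

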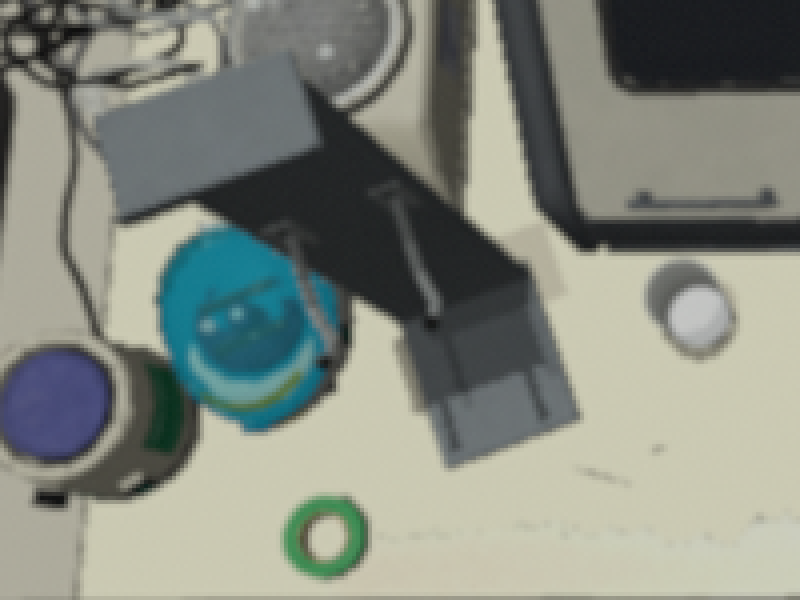

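View pics/t2.png

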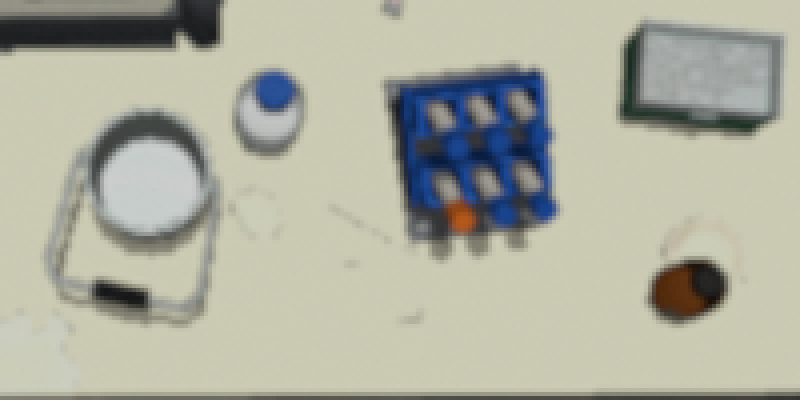

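View pics/s1.png

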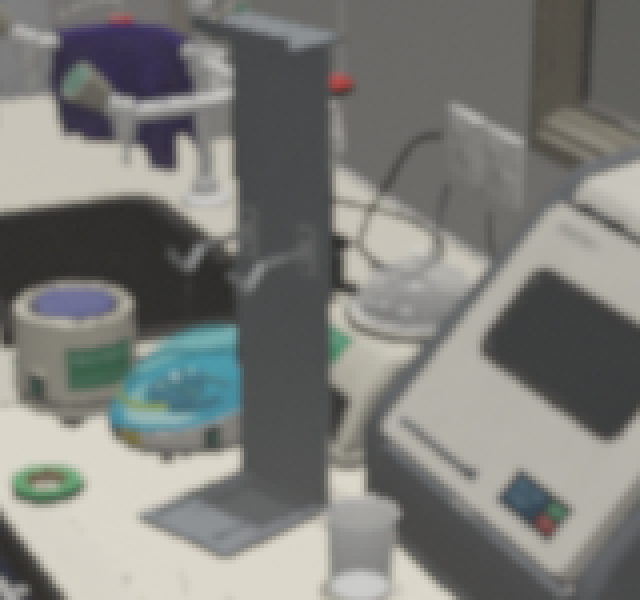

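View pics/s2.png

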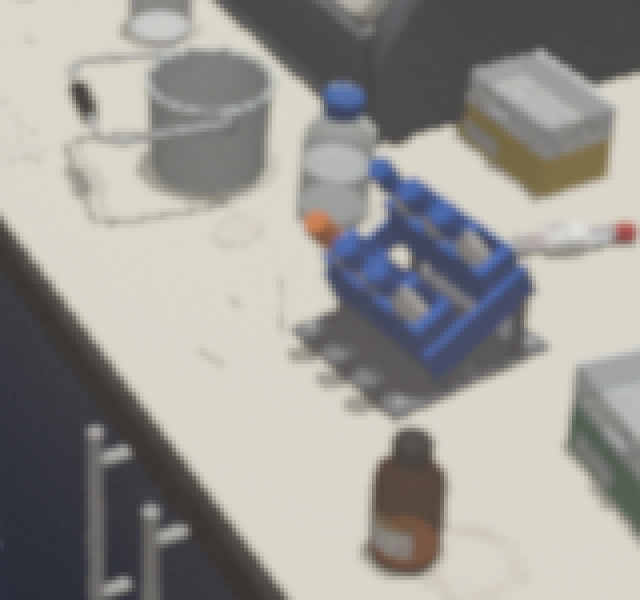

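```bash
cat > h.py <<'E'
import numpy as np, cv2
from scipy.spatial.transform import Rotation as R
from scipy.optimize import least_squares
from plant import state, eyes
def q2R(q): return R.from_quat([q[1],q[2],q[3],q[0]]).as_matrix()
P={n:eyes.camera_params(n) for n in ("side","top","wrist")}
def proj(n,X,T=None):
    p=P[n]
    if n!="wrist":
        c=q2R(p['rotation']).T@(np.asarray(X)-p['position'])
        return np.array([p['fx']*c[0]/c[2]+p['cx'],p['fy']*c[1]/c[2]+p['cy']])
    M=T@p['T_tool_cam']; c=M[:3,:3].T@(np.asarray(X)-M[:3,3])
    r=np.hypot(c[0],c[1]); th=np.arctan2(r,c[2])
    return np.array([p['fx']*th*c[0]/r+p['cx'],p['fy']*th*c[1]/r+p['cy']])
def ray(n,u,T=None):
    p=P[n]; a=(u[0]-p['cx'])/p['fx']; b=(u[1]-p['cy'])/p['fy']
    if n!="wrist":
        d=q2R(p['rotation'])@np.array([a,b,1]); return p['position'],d/np.linalg.norm(d)
    th=np.hypot(a,b); M=T@p['T_tool_cam']
    d=np.array([np.sin(th)*a/th,np.sin(th)*b/th,np.cos(th)]); return M[:3,3],M[:3,:3]@d
def onz(n,u,z,T=None):
    o,d=ray(n,u,T); return o+d*(z-o[2])/d[2]
def tri(rays):
    A=np.zeros((3,3));b=np.zeros(3)
    for o,d in rays:
        m=np.eye(3)-np.outer(d,d);A+=m;b+=m@o
    x=np.linalg.solve(A,b)
    return x,[np.linalg.norm(np.cross(x-o,d)) for o,d in rays]
def Tst(s=None):
    s=s or state(); T=np.eye(4);T[:3,:3]=q2R(s['tool_rot']);T[:3,3]=s['tool_pos'];return T
def grab(n,f,**k):
    T=Tst(); im=eyes.grab_frame(n)[:,:,::-1].copy(); cv2.imwrite(f"pics/{f}.png",im)
    np.save(f"pics/{f}_T.npy",T); return im,T
def delta(Tc,Tt):
    """shift and rotvec (deg) in tool axes from Tc to Tt"""
    lin=Tc[:3,:3].T@(Tt[:3,3]-Tc[:3,3]); rv=R.from_matrix(Tc[:3,:3].T@Tt[:3,:3]).as_rotvec(degrees=True)
    return lin,rv
def toolT(pos,zdir,ydir):
    z=np.asarray(zdir,float);z/=np.linalg.norm(z);y=np.asarray(ydir,float);y-=z*(y@z);y/=np.linalg.norm(y)
    T=np.eye(4);T[:3,:3]=np.c_[np.cross(y,z),y,z];T[:3,3]=pos;return T
np.set_printoptions(precision=4,suppress=True)
E
python3 - <<'E'
from h import *
t2=lambda u,v:(u/4+280-.375,v/4+150-.375); s2=lambda u,v:(u/4+270-.375,v/4+200-.375)
t1=lambda u,v:(u/4+80-.375,v/4+100-.375); s1=lambda u,v:(u/4+220-.375,v/4+60-.375)
L={'or':(t2(461,217),s2(318,226)),'bf1':(t2(505,213),s2(347,250)),'bf2':(t2(545,208),s2(378,272)),
'bb1':(t2(457,147),s2(382,170)),'bb2':(t2(500,143),s2(409,193)),'bb3':(t2(540,135),s2(443,214)),
'roller':(t2(120,295),s2(83,98)),'bluecap':(t2(274,90),s2(343,98)),'ambercap':(t2(710,280),s2(411,445)),
'beakertop':(t1(698,315),s1(365,508)),'tipR':(t1(432,322),s1(240,278)),'tipL':(t1(325,360),s1(180,258)),
'rimc':(t2(152,178),s2(210,85)),'baseR':(t1(580,418),s1(222,555)),'baseL':(t1(447,465),s1(145,515))}
for k,(a,b) in L.items():
    x,e=tri([ray('top',a),ray('side',b)]); print(k,x,np.array(e)*1000)
E
```

```text
or [ 0.5173 -0.2814  0.1054] [0.5858 0.5858]
bf1 [ 0.5198 -0.3148  0.1065] [0.7094 0.7094]
bf2 [ 0.5239 -0.3455  0.1074] [0.0945 0.0945]
bb1 [ 0.5675 -0.2763  0.1323] [0.5465 0.5465]
bb2 [ 0.5695 -0.3083  0.1327] [0.2544 0.2544]
bb3 [ 0.5757 -0.3388  0.1327] [0.1398 0.1398]
roller [ 0.4635 -0.0188  0.0761] [0.4263 0.4263]
bluecap [ 0.6207 -0.1406  0.1012] [0.0867 0.0867]
ambercap [ 0.4695 -0.4741  0.0841] [1.037 1.037]
beakertop [0.6125 0.1542 0.0918] [7.0742 7.0742]
tipR [0.5677 0.3052 0.2568] [4.4315 4.4315]
tipL [0.5418 0.3781 0.2552] [3.9371 3.9371]
rimc [ 0.5578 -0.0448  0.077 ] [1.9376 1.9376]
baseR [0.5364 0.2709 0.0085] [1.4959 1.4959]
baseL [0.501  0.3811 0.0057] [1.8479 1.8479]
```

```bash
cat >> h.py <<'E'
def rows(Tt,n=1,Tc=None):
    Tc=Tst() if Tc is None else Tc
    l,r=delta(Tc,Tt); print("lin",l.round(4),"rot",r.round(2),"|",round(np.linalg.norm(l)/.05,1),"rows lin",round(np.linalg.norm(r)/8.59,1),"rows rot")
def yaw(a): return R.from_euler('z',a,degrees=True).as_matrix()
E
python3 - <<'E'
from h import *
Ry=yaw(6); ax=Ry@[-.423,0,.906]
T=toolT([.42,.05,.28],-ax,Ry@[.906,0,.423]); rows(T)
T2=toolT(np.array([.517,-.281,.105])+ax*.11,-ax,Ry@[.906,0,.423]); print(T2[:3,3]); rows(T2); rows(T2,Tc=T)
E
```

```text
lin [-0.3656 -0.4118 -0.0491] rot [-22.73 -13.18  59.59] | 11.1 rows lin 7.6 rows rot
[ 0.4707 -0.2859  0.2047]
lin [-0.5456 -0.6997  0.0267] rot [-22.73 -13.18  59.59] | 17.8 rows lin 7.6 rows rot
lin [-0.3393 -0.018   0.0748] rot [0. 0. 0.] | 7.0 rows lin 0.0 rows rot
```

Emit:
{"op": "apply_moves", "data": {"commands": [{"linear": [-0.366, -0.412, -0.049], "delta_rot": [-22.7, -13.2, 59.6], "fingers": 120}, {"linear": [-0.366, -0.412, -0.049], "delta_rot": [-22.7, -13.2, 59.6], "fingers": 120}, {"linear": [-0.366, -0.412, -0.049], "delta_rot": [-22.7, -13.2, 59.6], "fingers": 120}, {"linear": [-0.366, -0.412, -0.049], "delta_rot": [-22.7, -13.2, 59.6], "fingers": 120}, {"linear": [-0.366, -0.412, -0.049], "delta_rot": [-22.7, -13.2, 59.6], "fingers": 120}, {"linear": [-0.366, -0.412, -0.049], "delta_rot": [-22.7, -13.2, 59.6], "fingers": 120}, {"linear": [-0.366, -0.412, -0.049], "delta_rot": [-22.7, -13.2, 59.6], "fingers": 120}, {"linear": [-0.366, -0.412, -0.049], "delta_rot": [-22.7, -13.2, 59.6], "fingers": 120}]}}

```text
time: 0.95
tool_pos: [0.3724, 0.1936, 0.2663]
tool_rot: [0.145, 0.654, 0.724, 0.162]
contact_force: [1.4, -0.3, 0.8]
gripper_width: 0.527
```

Run:
```python
from h import *
s=state(); print(s['time'],s['joint_pos'],s['tool_pos'],s['gripper_width'],s['contact_force'])
Ry=yaw(6); ax=Ry@[-.423,0,.906]
T2=toolT(np.array([.517,-.281,.105])+ax*.11,-ax,Ry@[.906,0,.423]); rows(T2)
grab('wrist','w1')
```

```text
0.95 [ 0.3789 -0.8285  2.255  -0.1197  1.2921  0.2852] [0.3724 0.1936 0.2663] 0.5269381686599183 [ 1.4118 -0.2861  0.8228]
lin [-0.4871  0.0183  0.0759] rot [ 0.14 -0.02 -0.16] | 9.9 rows lin 0.0 rows rot
```

View pics/w1.png

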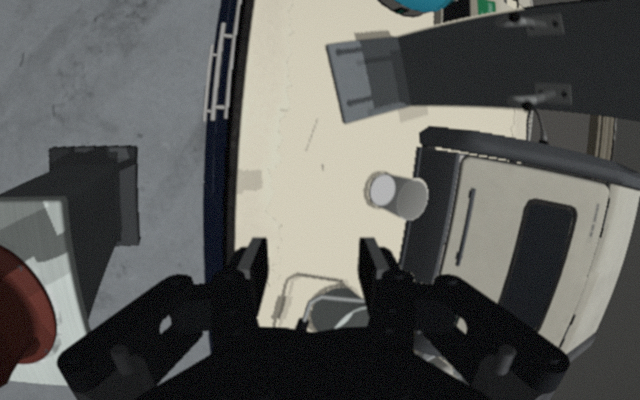

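Emit:
{"op": "apply_moves", "data": {"commands": [{"linear": [-0.487, 0.018, 0.03], "delta_rot": [0, 0, 0], "fingers": 120}, {"linear": [-0.487, 0.018, 0.03], "delta_rot": [0, 0, 0], "fingers": 120}, {"linear": [-0.487, 0.018, 0.03], "delta_rot": [0, 0, 0], "fingers": 120}, {"linear": [-0.487, 0.018, 0.03], "delta_rot": [0, 0, 0], "fingers": 120}, {"linear": [-0.487, 0.018, 0.03], "delta_rot": [0, 0, 0], "fingers": 120}, {"linear": [-0.487, 0.018, 0.03], "delta_rot": [0, 0, 0], "fingers": 120}, {"linear": [-0.487, 0.018, 0.03], "delta_rot": [0, 0, 0], "fingers": 120}, {"linear": [-0.487, 0.018, 0.03], "delta_rot": [0, 0, 0], "fingers": 120}]}}

```text
time: 1.8
tool_pos: [0.4378, -0.2018, 0.2502]
tool_rot: [0.145, 0.654, 0.725, 0.162]
contact_force: [1.1, 0.4, 1.3]
gripper_width: 0.527
```

Run:
```python
from h import *
s=state(); print(s['time'],s['joint_pos'],s['tool_pos'],s['gripper_width'],s['contact_force'])
grab('wrist','w2')
```

```text
1.8 [-0.784  -0.5773  2.142   0.3481  1.3058 -0.9326] [ 0.4378 -0.2018  0.2502] 0.527435395843507 [1.1287 0.4207 1.2835]
```

View pics/w2.png

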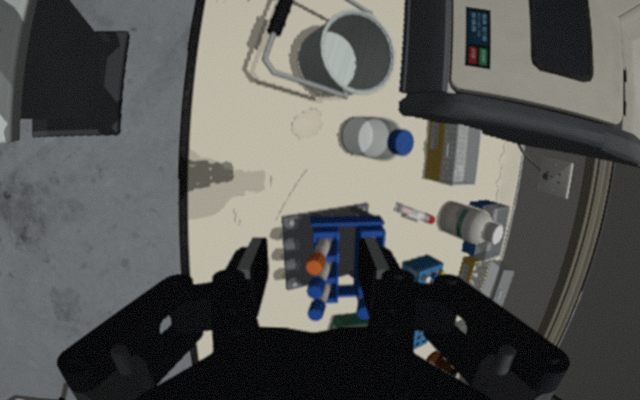

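Run:
```python
import cv2
t=cv2.imread("pics/w2.png")
cv2.imwrite("pics/w2a.png",cv2.resize(t[200:330,240:420],None,fx=4.4,fy=4.4,interpolation=3))
cv2.imwrite("pics/w2b.png",cv2.resize(t[0:170,240:440],None,fx=4,fy=4,interpolation=3)[:600])
```

```text
(no output)
```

View pics/w2a.png

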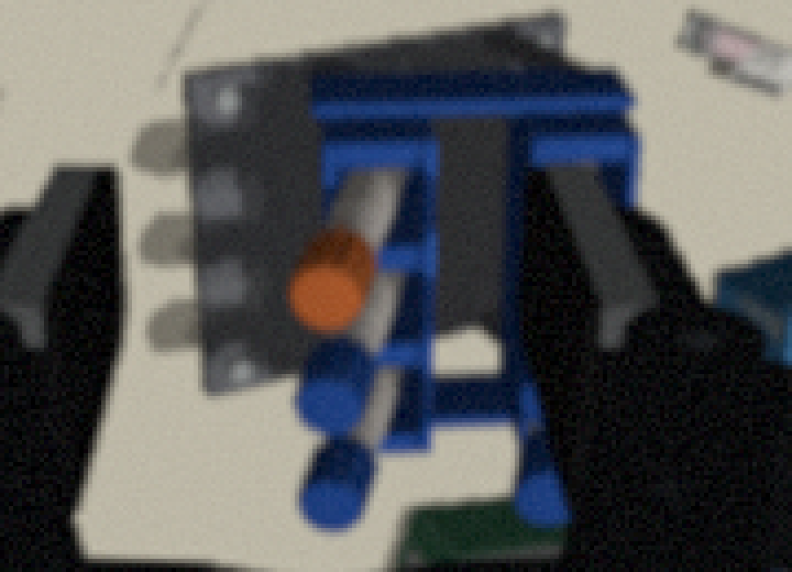

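View pics/w2b.png

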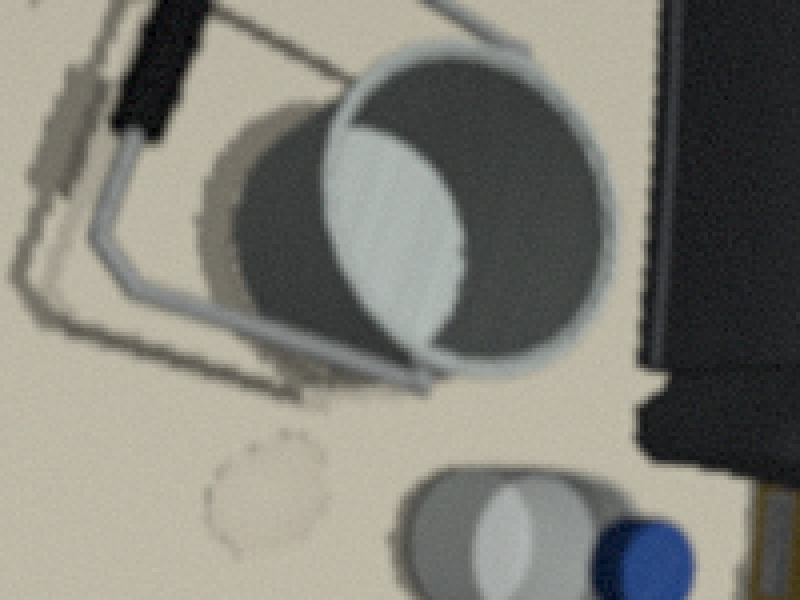

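Run:
```python
from h import *
T=np.load('pics/w2_T.npy')
w=lambda u,v:(u/4.4+240-.4,v/4.4+200-.4)
t2=lambda u,v:(u/4+280-.375,v/4+150-.375); s2=lambda u,v:(u/4+270-.375,v/4+200-.375)
F=[(w(328,292),t2(461,217),s2(318,226)),(w(330,403),t2(505,213),s2(347,250)),(w(333,500),t2(545,208),s2(378,272))]
def res(p,full=False):
    Ry=yaw(p[3]); ax=Ry@[-.423,0,.906]; r=[]
    for i,(a,b,c) in enumerate(F):
        X=p[:3]+Ry@[0,-.032*i,0]
        Xc=X-ax*p[4]
        r+=[(proj('wrist',X,T)-a)/1, (proj('top',Xc)-b)/1, (proj('side',Xc)-c)/1]
    return np.concatenate(r)
s=least_squares(res,[.517,-.281,.11,6,.008],x_scale=[.01,.01,.01,1,.005]); print(s.x); print(s.fun.reshape(-1,3,2).round(2))
# wrist pail
w=lambda u,v:(u/4+240-.4,v/4+0-.4)
print('rim pts z=.079:')
pts=np.array([onz('wrist',w(*q),.079,T)[:2] for q in [(325,190),(425,55),(612,220),(500,372),(570,330),(560,90),(350,120)]])
A=np.c_[2*pts,np.ones(len(pts))]; c=np.linalg.lstsq(A,(pts**2).sum(1),rcond=None)[0]; print(c[:2],np.sqrt(c[2]+c[:2]@c[:2]))
print('bar pts z=.072', [onz('wrist',w(*q),.072,T) for q in [(183,0),(137,130),(100,230)]], 'earpt',onz('wrist',w(425,382),.072,T))
```

```text
[ 0.5131 -0.2828  0.1109  7.2831  0.0053]
[[[ 0.24 -0.12]
  [ 0.36  0.77]
  [-0.2   0.13]]

 [[ 0.34 -0.3 ]
  [-0.29  0.38]
  [-0.   -0.01]]

 [[ 0.17  0.38]
  [ 0.07  0.24]
  [-0.03  0.55]]]
rim pts z=.079:
[ 0.5615 -0.0424] 0.04868934971454439
bar pts z=.072 [array([ 0.4679, -0.0002,  0.072 ]), array([ 0.4598, -0.0408,  0.072 ]), array([ 0.4531, -0.0697,  0.072 ])] earpt [ 0.552  -0.0969  0.072 ]
```

Run:
```python
from h import *
Ry=yaw(7); ax=Ry@[-.423,0,.906]; Pt=np.array([.513,-.283,.111])
T2=toolT(Pt+ax*.04,-ax,Ry@[.906,0,.423]); rows(T2)
print(state()['time'])
```

```text
lin [-0.0825  0.0034  0.1128] rot [-0.14  0.64 -1.32] | 2.8 rows lin 0.2 rows rot
1.85
```

Emit:
{"op": "apply_moves", "data": {"commands": [{"linear": [-0.05, 0.003, 0.02], "delta_rot": [-0.1, 0.6, -1.3], "fingers": 120}, {"linear": [-0.0825, 0.0035, 0.04], "delta_rot": [-0.1, 0.6, -1.3], "fingers": 120}, {"linear": [-0.0825, 0.0035, 0.075], "delta_rot": [-0.1, 0.6, -1.3], "fingers": 120}, {"linear": [-0.0825, 0.0035, 0.1], "delta_rot": [-0.1, 0.6, -1.3], "fingers": 120}, {"linear": [-0.0825, 0.0035, 0.113], "delta_rot": [-0.1, 0.6, -1.3], "fingers": 120}, {"linear": [-0.0825, 0.0035, 0.113], "delta_rot": [-0.1, 0.6, -1.3], "fingers": 120}, {"linear": [-0.0825, 0.0035, 0.113], "delta_rot": [-0.1, 0.6, -1.3], "fingers": 120}, {"linear": [-0.0825, 0.0035, 0.113], "delta_rot": [-0.1, 0.6, -1.3], "fingers": 120}]}}

```text
time: 2.65
tool_pos: [0.498, -0.2765, 0.1515]
tool_rot: [0.145, 0.644, 0.733, 0.164]
contact_force: [0.1, 0.6, 1.5]
gripper_width: 0.528
```

Run:
```python
from h import *
Ry=yaw(7); ax=Ry@[-.423,0,.906]; Pt=np.array([.513,-.283,.111])
T2=toolT(Pt-ax*.032,-ax,Ry@[.906,0,.423]); rows(T2)
im,T=grab('wrist','w3'); print(state()['time'],proj('wrist',Pt,T))
cv2.imwrite("pics/w3a.png",cv2.resize(im[200:330,220:420],None,fx=4,fy=4,interpolation=3))
```

```text
lin [-0.0083 -0.0047  0.0746] rot [ 0.25 -0.08  0.43] | 1.5 rows lin 0.1 rows rot
2.7 [306.2737 234.3378]
```

View pics/w3a.png

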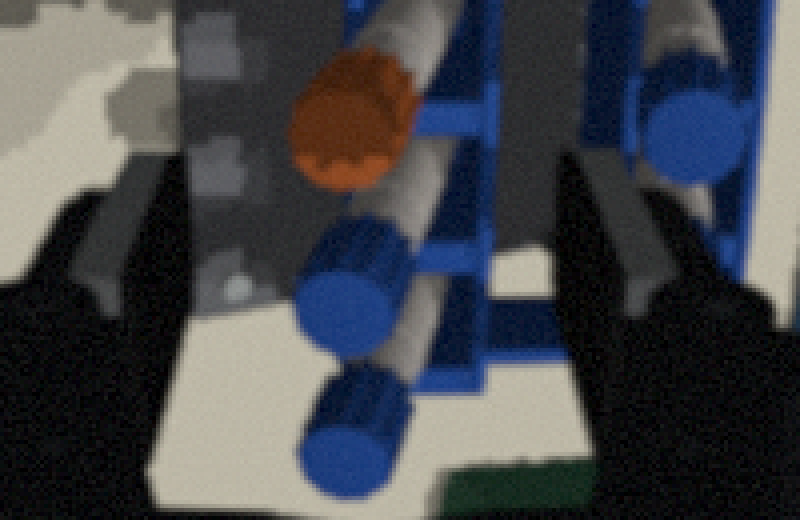

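Run:
```python
from h import *
Ry=yaw(7); ax=Ry@[-.423,0,.906]; Pt=np.array([.513,-.283,.111])
T2=toolT(Pt-ax*.032,-ax,Ry@[.906,0,.423]); rows(T2); s=state(); print(s['time'],s['joint_vel'],s['tool_pos'])
```

```text
lin [-0.0083 -0.0047  0.0746] rot [ 0.26 -0.08  0.42] | 1.5 rows lin 0.1 rows rot
2.7 [-0.0005 -0.0019  0.0026 -0.0008 -0.0002 -0.0012] [ 0.498  -0.2766  0.1515]
```

Emit:
{"op": "apply_moves", "data": {"commands": [{"linear": [-0.008, -0.0045, 0.0], "delta_rot": [0.2, -0.1, 0.4], "fingers": 120}, {"linear": [-0.008, -0.0045, 0.025], "delta_rot": [0.2, -0.1, 0.4], "fingers": 120}, {"linear": [-0.008, -0.0045, 0.05], "delta_rot": [0.2, -0.1, 0.4], "fingers": 120}, {"linear": [-0.008, -0.0045, 0.0745], "delta_rot": [0.2, -0.1, 0.4], "fingers": 120}, {"linear": [-0.008, -0.0045, 0.0745], "delta_rot": [0.2, -0.1, 0.4], "fingers": 120}, {"linear": [-0.008, -0.0045, 0.0745], "delta_rot": [0.2, -0.1, 0.4], "fingers": 120}, {"linear": [-0.008, -0.0045, 0.0745], "delta_rot": [0.2, -0.1, 0.4], "fingers": 120}, {"linear": [-0.008, -0.0045, 0.0745], "delta_rot": [0.2, -0.1, 0.4], "fingers": 120}]}}

```text
time: 3.5
tool_pos: [0.5263, -0.2813, 0.0819]
tool_rot: [0.144, 0.647, 0.731, 0.162]
contact_force: [1.0, -1.0, -0.6]
gripper_width: 0.528
```

Run:
```python
from h import *
Ry=yaw(7); ax=Ry@[-.423,0,.906]; Pt=np.array([.513,-.283,.111])
T2=toolT(Pt-ax*.032,-ax,Ry@[.906,0,.423]); rows(T2)
im,T=grab('wrist','w4'); print(state()['time'],proj('wrist',Pt,T))
cv2.imwrite("pics/w4a.png",cv2.resize(im[150:300,220:420],None,fx=4,fy=4,interpolation=3))
```

```text
lin [-0.0001  0.0002  0.    ] rot [ 0.05  0.02 -0.02] | 0.0 rows lin 0.0 rows rot
3.55 [314.0707 281.5006]
```

View pics/w4a.png

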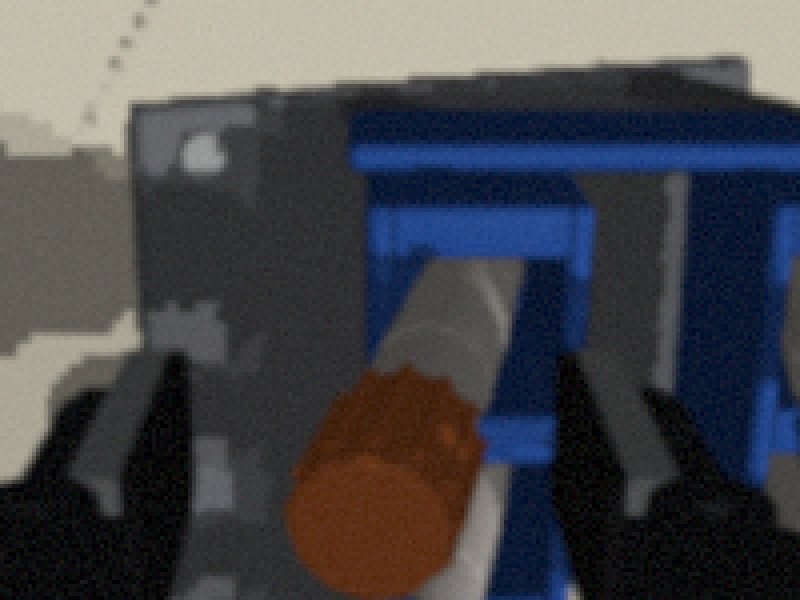

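Emit:
{"op": "apply_moves", "data": {"commands": [{"linear": [0, 0, 0], "delta_rot": [0, 0, 0], "fingers": 255}, {"linear": [0, 0, 0], "delta_rot": [0, 0, 0], "fingers": 255}, {"linear": [0, 0, 0], "delta_rot": [0, 0, 0], "fingers": 255}, {"linear": [0, 0, 0], "delta_rot": [0, 0, 0], "fingers": 255}, {"linear": [0, 0, 0], "delta_rot": [0, 0, 0], "fingers": 255}, {"linear": [0, 0, 0], "delta_rot": [0, 0, 0], "fingers": 255}, {"linear": [0, 0, 0], "delta_rot": [0, 0, 0], "fingers": 255}, {"linear": [0, 0, 0], "delta_rot": [0, 0, 0], "fingers": 255}]}}

```text
time: 4.35
tool_pos: [0.5288, -0.2812, 0.0836]
tool_rot: [0.146, 0.647, 0.73, 0.164]
contact_force: [5.5, 0.3, 4.5]
gripper_width: 0.21
```

Run:
```python
from h import *
im,T=grab('wrist','w5'); s=state();print(s)
cv2.imwrite("pics/w5a.png",cv2.resize(im[150:300,220:420],None,fx=4,fy=4,interpolation=3))
```

```text
{'time': 4.4, 'joint_pos': array([-0.7721, -0.055 ,  2.0296,  0.4312,  0.9239, -1.1136]), 'joint_vel': array([-0.0011, -0.0016, -0.0006, -0.0001,  0.0006, -0.0002]), 'joint_efforts': array([ -2.7254, -27.7815, -28.7101,  -0.8064,   0.1452,  -0.0079]), 'tool_pos': array([ 0.5288, -0.2812,  0.0836]), 'tool_rot': array([0.1459, 0.6468, 0.7303, 0.1642]), 'contact_force': array([6.1568, 2.4936, 3.7687]), 'ft_torque': array([ 0.291 , -1.2527,  0.0908]), 'gripper_width': 0.20597421105440464}
```

View pics/w5a.png

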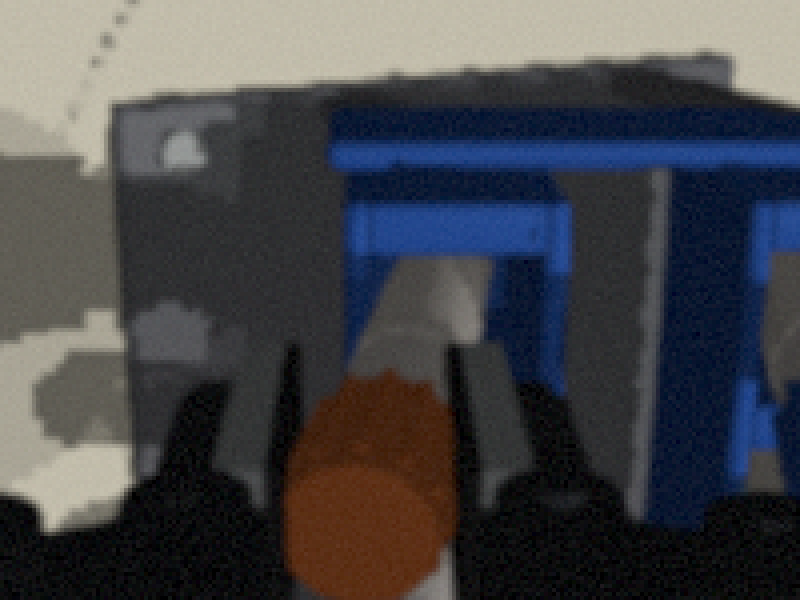

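Emit:
{"op": "apply_moves", "data": {"commands": [{"linear": [0, 0.0015, -0.01], "delta_rot": [0, 0, 0], "fingers": 255}, {"linear": [0, 0.002, -0.025], "delta_rot": [0, 0, 0], "fingers": 255}, {"linear": [0, 0.002, -0.045], "delta_rot": [0, 0, 0], "fingers": 255}, {"linear": [0, 0.001, -0.07], "delta_rot": [0, 0, 0], "fingers": 255}, {"linear": [0, 0, -0.1], "delta_rot": [0, 0, 0], "fingers": 255}, {"linear": [0, 0, -0.13], "delta_rot": [0, 0, 0], "fingers": 255}, {"linear": [0, 0, -0.14], "delta_rot": [0, 0, 0], "fingers": 255}, {"linear": [0, 0, -0.14], "delta_rot": [0, 0, 0], "fingers": 255}]}}

```text
time: 5.2
tool_pos: [0.4675, -0.2887, 0.2089]
tool_rot: [0.144, 0.647, 0.731, 0.162]
contact_force: [0.1, -0.3, 0.1]
gripper_width: 0.197
```

Run:
```python
from h import *
im,T=grab('wrist','w6'); s=state();print(s['time'],s['joint_pos'],s['tool_pos'],s['contact_force'],s['gripper_width'])
im2=eyes.grab_frame('side')[:,:,::-1]; cv2.imwrite('pics/s6.png',cv2.resize(im2[180:320,270:430],None,fx=4,fy=4,interpolation=3))
# pail insertion orientation
Ry=yaw(0)
for tilt in (0,10):
  z=np.array([np.sin(np.radians(tilt)),0,-np.cos(np.radians(tilt))])
  T2=toolT([.5615,-.0424,.20],z,[1,0,0.2]); rows(T2)
```

```text
5.25 [-0.8739 -0.3169  2.0327  0.3901  1.2056 -1.0958] [ 0.4672 -0.2879  0.207 ] [-0.0124  0.8873 -0.3122] 0.19289075438515146
lin [0.2315 0.1095 0.0579] rot [24.87 -1.72  6.86] | 5.3 rows lin 3.0 rows rot
lin [0.2315 0.1095 0.0579] rot [14.88 -2.3   6.65] | 5.3 rows lin 1.9 rows rot
```

View pics/w6.png

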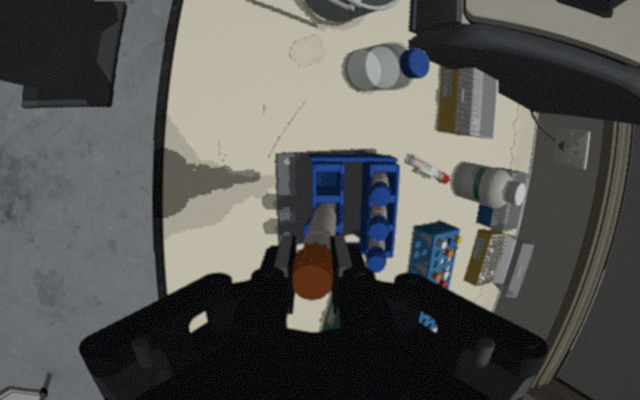

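View pics/s6.png

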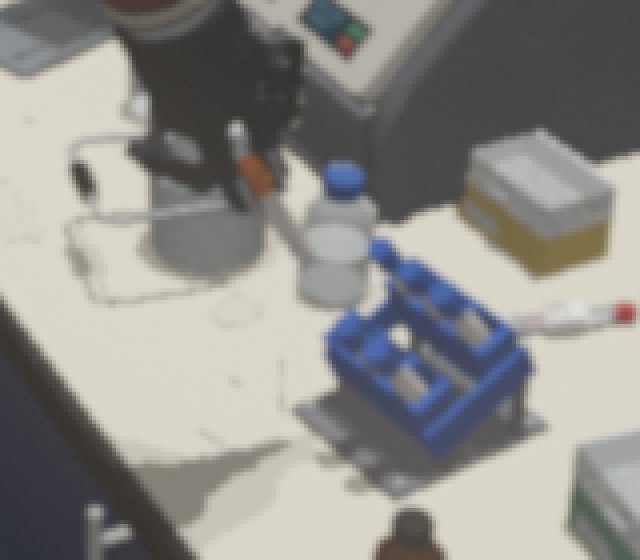

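Run:
```python
from h import *
T=np.load('pics/w2_T.npy'); w=lambda u,v:(u/4+240-.4,v/4-.4)
for z in (0,.05,.1,.2,.3): print(z,onz('wrist',w(650,250),z,T),onz('wrist',w(640,450),z,T),onz('top',(280,160),z), onz('side',(352,205),z))
```

```text
0 [ 0.6925 -0.0137  0.    ] [ 0.6961 -0.0957 -0.    ] [0.6915 0.0872 0.    ] [0.7696 0.1209 0.    ]
0.05 [ 0.6501 -0.0308  0.05  ] [ 0.6532 -0.1021  0.05  ] [0.6772 0.0807 0.05  ] [0.7213 0.0439 0.05  ]
0.1 [ 0.6077 -0.048   0.1   ] [ 0.6104 -0.1084  0.1   ] [0.6628 0.0743 0.1   ] [ 0.6729 -0.033   0.1   ]
0.2 [ 0.5229 -0.0824  0.2   ] [ 0.5247 -0.1212  0.2   ] [0.634  0.0614 0.2   ] [ 0.5763 -0.1869  0.2   ]
0.3 [ 0.4382 -0.1167  0.3   ] [ 0.4389 -0.1339  0.3   ] [0.6052 0.0484 0.3   ] [ 0.4797 -0.3408  0.3   ]
```

Emit:
{"op": "apply_moves", "data": {"commands": [{"linear": [0.04, 0.02, 0.0], "delta_rot": [3, -0.5, 1.3], "fingers": 255}, {"linear": [0.08, 0.038, 0.01], "delta_rot": [6, -1, 2.6], "fingers": 255}, {"linear": [0.12, 0.057, 0.025], "delta_rot": [9, -1.5, 4], "fingers": 255}, {"linear": [0.16, 0.076, 0.04], "delta_rot": [12, -2, 5.3], "fingers": 255}, {"linear": [0.2, 0.095, 0.05], "delta_rot": [14.9, -2.3, 6.6], "fingers": 255}, {"linear": [0.2315, 0.1095, 0.058], "delta_rot": [14.9, -2.3, 6.6], "fingers": 255}, {"linear": [0.2315, 0.1095, 0.058], "delta_rot": [14.9, -2.3, 6.6], "fingers": 255}, {"linear": [0.2315, 0.1095, 0.058], "delta_rot": [14.9, -2.3, 6.6], "fingers": 255}]}}

```text
time: 6.1
tool_pos: [0.5612, -0.0415, 0.1985]
tool_rot: [0.061, 0.703, 0.706, 0.06]
contact_force: [0.2, 0.2, -1.0]
gripper_width: 0.192
```

Run:
```python
from h import *
im,T=grab('wrist','w7'); s=state();print(s['time'],s['joint_pos'],s['tool_pos'],s['contact_force'],s['gripper_width'])
im2=eyes.grab_frame('side')[:,:,::-1]; cv2.imwrite('pics/s7.png',cv2.resize(im2[140:280,270:430],None,fx=4,fy=4,interpolation=3))
t=np.radians(10);z=np.array([np.sin(t),0,-np.cos(t)])
T2=toolT([.5615,-.0424,.077],z,[1,0,0.2]); rows(T2); print(T)
```

```text
6.15 [-0.2268 -0.1893  1.9044  0.0397  1.2588 -0.2377] [ 0.5611 -0.0425  0.199 ] [-0.9379 -0.5383 -0.33  ] 0.1954379851619819
lin [ 0.0009 -0.0207  0.1208] rot [-0.09  0.06  0.03] | 2.5 rows lin 0.0 rows rot
[[-0.0035  0.9853  0.1705  0.5612]
 [ 1.      0.0036 -0.0002 -0.0415]
 [-0.0008  0.1705 -0.9854  0.1985]
 [ 0.      0.      0.      1.    ]]
```

View pics/w7.png

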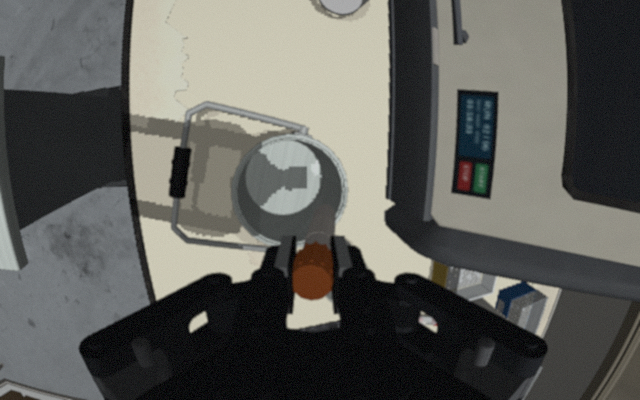

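View pics/s7.png

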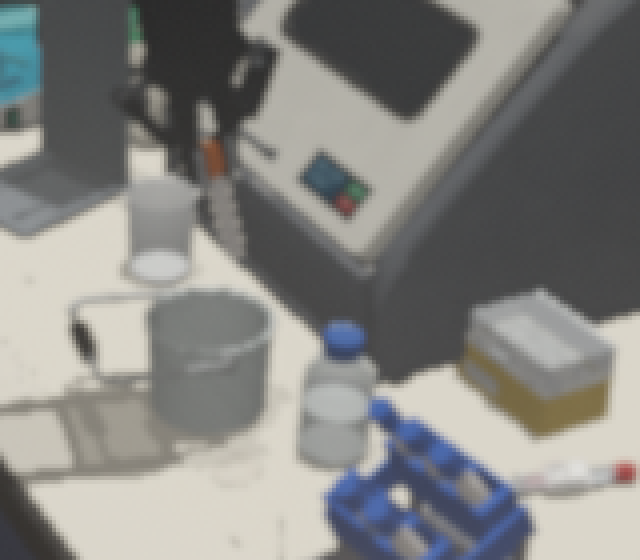

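Run:
```python
from h import *
T=np.load('pics/w7_T.npy')
f=T[:3,3]+T[:3,2]*.068
print(f,proj('side',f),proj('wrist',f,T), proj('side',T[:3,3]-T[:3,2]*.032))
for c in ([.5615,-.0424],):
  pts=[proj('wrist',[c[0]+.05*np.cos(a),c[1]+.05*np.sin(a),.079],T) for a in np.arange(0,6.28,.2)]
  im=cv2.imread('pics/w7.png'); 
  for p in pts: cv2.circle(im,tuple(int(round(v*4)) for v in p),3,(0,0,255),-1,shift=2)
  cv2.circle(im,tuple(int(v) for v in proj('wrist',f,T)),3,(0,255,0),1)
  cv2.imwrite('pics/w7b.png',cv2.resize(im[80:300,160:420],None,fx=2.7,fy=2.7,interpolation=3))
```

```text
[ 0.5728 -0.0415  0.1315] [325.6999 204.0517] [313.3992 210.4507] [321.3757 176.0513]
```

View pics/w7b.png

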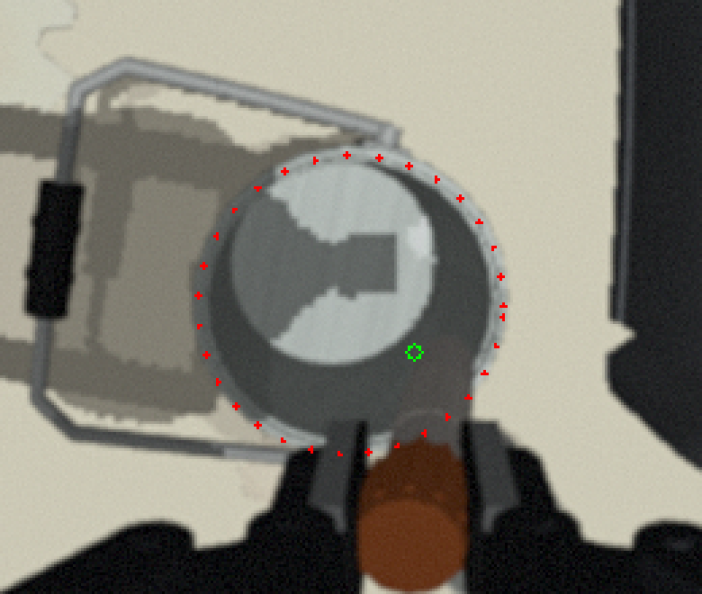

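Run:
```python
from h import *
t=np.radians(10);z=np.array([np.sin(t),0,-np.cos(t)])
for zz in (.077,.072):
  T2=toolT([.5565,-.0415,zz],z,[1,0,0.2]); rows(T2)
```

```text
lin [ 0.0018 -0.0256  0.1199] rot [-0.09  0.06  0.03] | 2.5 rows lin 0.0 rows rot
lin [ 0.0018 -0.0264  0.1248] rot [-0.09  0.06  0.03] | 2.6 rows lin 0.0 rows rot
```

Emit:
{"op": "apply_moves", "data": {"commands": [{"linear": [0.002, -0.008, 0.025], "delta_rot": [0, 0, 0], "fingers": 255}, {"linear": [0.002, -0.013, 0.05], "delta_rot": [0, 0, 0], "fingers": 255}, {"linear": [0.002, -0.017, 0.075], "delta_rot": [0, 0, 0], "fingers": 255}, {"linear": [0.002, -0.021, 0.1], "delta_rot": [0, 0, 0], "fingers": 255}, {"linear": [0.002, -0.025, 0.115], "delta_rot": [0, 0, 0], "fingers": 255}, {"linear": [0.002, -0.0255, 0.12], "delta_rot": [0, 0, 0], "fingers": 255}, {"linear": [0.002, -0.0255, 0.12], "delta_rot": [0, 0, 0], "fingers": 255}, {"linear": [0.002, -0.0255, 0.12], "delta_rot": [0, 0, 0], "fingers": 255}]}}

```text
time: 7.0
tool_pos: [0.5586, -0.0416, 0.0799]
tool_rot: [0.063, 0.704, 0.704, 0.062]
contact_force: [-0.1, 0.0, 0.5]
gripper_width: 0.192
```

Run:
```python
from h import *
im,T=grab('wrist','w8'); s=state();print(s['time'],s['tool_pos'],s['contact_force'],s['ft_torque'],s['gripper_width'])
im2=eyes.grab_frame('side')[:,:,::-1]; 
a=cv2.resize(im[80:300,200:420],None,fx=2,fy=2);b=cv2.resize(im2[160:270,270:380],None,fx=4,fy=4)
cv2.imwrite('pics/c8.png',np.hstack([a[:440],b[:440]])[:, :800])
```

```text
7.05 [ 0.5588 -0.0415  0.0802] [-0.2257 -0.5393  0.3569] [-0.0028  0.105  -0.0477] 0.20003745778585494
```

View pics/c8.png

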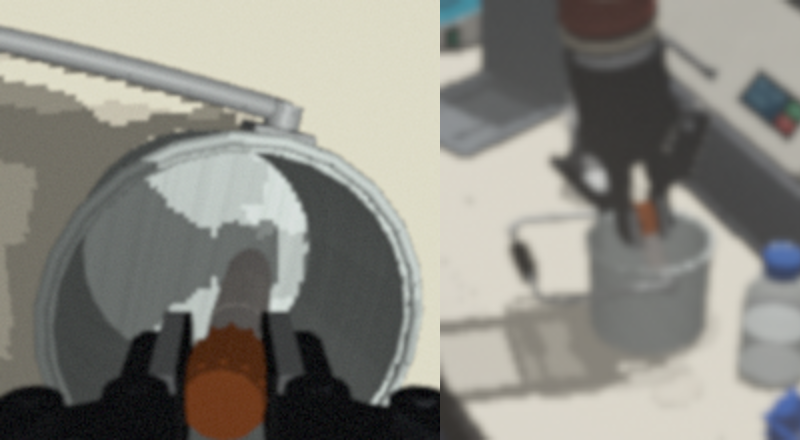

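Emit:
{"op": "apply_moves", "data": {"commands": [{"linear": [0, -0.0003, 0.002], "delta_rot": [0, 0, 0], "fingers": 255}, {"linear": [0, -0.0007, 0.004], "delta_rot": [0, 0, 0], "fingers": 255}, {"linear": [0, -0.001, 0.006], "delta_rot": [0, 0, 0], "fingers": 255}, {"linear": [0, -0.0012, 0.007], "delta_rot": [0, 0, 0], "fingers": 255}, {"linear": [0, -0.0012, 0.007], "delta_rot": [0, 0, 0], "fingers": 255}, {"linear": [0, -0.0012, 0.007], "delta_rot": [0, 0, 0], "fingers": 255}, {"linear": [0, -0.0012, 0.007], "delta_rot": [0, 0, 0], "fingers": 255}, {"linear": [0, -0.0012, 0.007], "delta_rot": [0, 0, 0], "fingers": 255}]}}

```text
time: 7.9
tool_pos: [0.5576, -0.0411, 0.0714]
tool_rot: [0.062, 0.704, 0.705, 0.061]
contact_force: [0.6, -0.5, -0.1]
gripper_width: 0.196
```

Emit:
{"op": "apply_moves", "data": {"commands": [{"linear": [0, -0.0001, 0.0005], "delta_rot": [0, 0, 0], "fingers": 255}, {"linear": [0, -0.0002, 0.001], "delta_rot": [0, 0, 0], "fingers": 255}, {"linear": [0, -0.0002, 0.0015], "delta_rot": [0, 0, 0], "fingers": 255}, {"linear": [0, -0.0003, 0.002], "delta_rot": [0, 0, 0], "fingers": 255}, {"linear": [0, -0.0004, 0.0025], "delta_rot": [0, 0, 0], "fingers": 255}, {"linear": [0, -0.0005, 0.003], "delta_rot": [0, 0, 0], "fingers": 255}, {"linear": [0, -0.0005, 0.003], "delta_rot": [0, 0, 0], "fingers": 255}, {"linear": [0, -0.0005, 0.003], "delta_rot": [0, 0, 0], "fingers": 255}]}}

```text
time: 8.7
tool_pos: [0.5589, -0.0415, 0.0707]
tool_rot: [0.064, 0.704, 0.705, 0.062]
contact_force: [-4.7, 0.3, 9.9]
gripper_width: 0.19
```

Run:
```python
from h import *
im,T=grab('wrist','w9'); s=state();print(s['time'],s['tool_pos'],s['contact_force'],s['ft_torque'],s['gripper_width'])
im2=eyes.grab_frame('side')[:,:,::-1]; 
a=cv2.resize(im[80:300,200:420],None,fx=2,fy=2);b=cv2.resize(im2[160:270,270:380],None,fx=4,fy=4)
cv2.imwrite('pics/c9.png',np.hstack([a[:440],b[:440]])[:, :800])
```

```text
8.75 [ 0.5589 -0.0415  0.0707] [-4.0425  0.2782 10.8844] [ 0.0263  0.7089 -0.0026] 0.18696881909031024
```

View pics/c9.png

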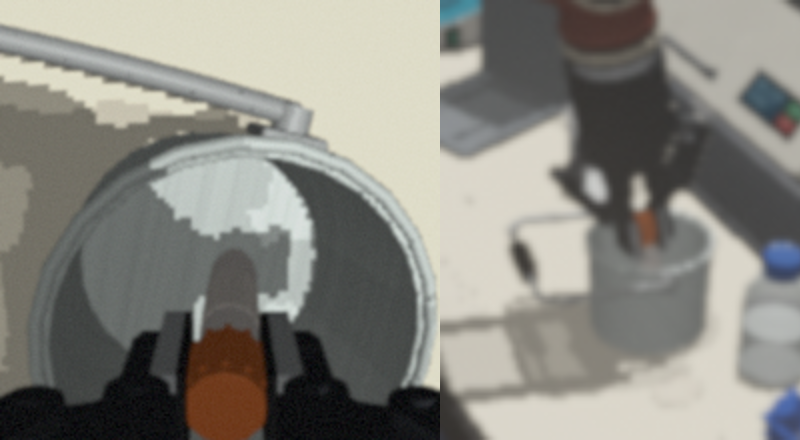

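Emit:
{"op": "apply_moves", "data": {"commands": [{"linear": [0, 0, -0.0015], "delta_rot": [0, 0, 0], "fingers": 255}, {"linear": [0, 0, -0.0015], "delta_rot": [0, 0, 0], "fingers": 160}, {"linear": [0, 0, -0.0015], "delta_rot": [0, 0, 0], "fingers": 150}, {"linear": [0, 0, -0.0015], "delta_rot": [0, 0, 0], "fingers": 150}, {"linear": [0, 0, -0.0015], "delta_rot": [0, 0, 0], "fingers": 150}, {"linear": [0, 0, -0.0015], "delta_rot": [0, 0, 0], "fingers": 150}, {"linear": [0, 0, -0.0015], "delta_rot": [0, 0, 0], "fingers": 150}, {"linear": [0, 0, -0.0015], "delta_rot": [0, 0, 0], "fingers": 150}]}}

```text
time: 9.6
tool_pos: [0.5574, -0.0411, 0.0698]
tool_rot: [0.062, 0.704, 0.705, 0.061]
contact_force: [-0.1, 0.4, 0.4]
gripper_width: 0.414
```

Run:
```python
from h import *
im,T=grab('wrist','w10'); s=state();print(s['time'],s['tool_pos'],s['contact_force'],s['ft_torque'],s['gripper_width'])
cv2.imwrite('pics/c10.png',cv2.resize(im[80:300,160:420],None,fx=2.7,fy=2.7))
```

```text
9.65 [ 0.5574 -0.0411  0.0698] [ 0.1896 -0.7255  0.3282] [-0.0725  0.1119  0.0274] 0.41024265530395293
```

View pics/c10.png

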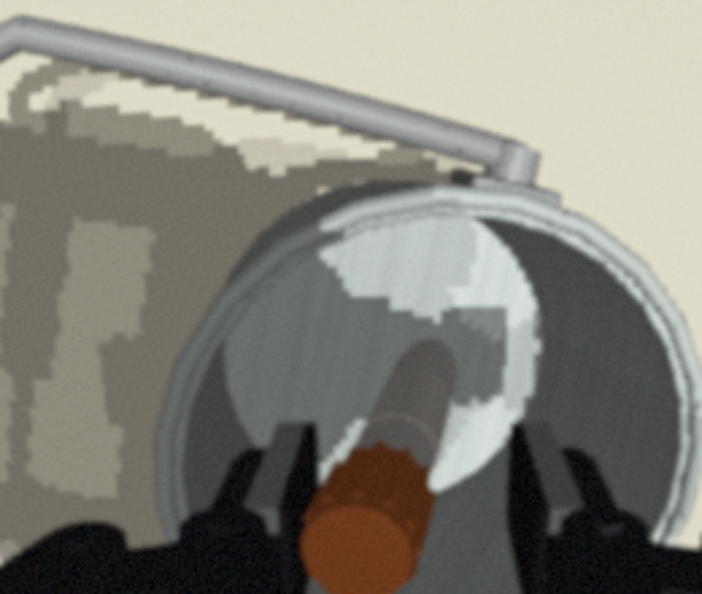

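Emit:
{"op": "apply_moves", "data": {"commands": [{"linear": [0, 0, -0.01], "delta_rot": [0, 0, 0], "fingers": 150}, {"linear": [0, 0, -0.02], "delta_rot": [0, 0, 0], "fingers": 150}, {"linear": [0, 0, -0.035], "delta_rot": [0, 0, 0], "fingers": 150}, {"linear": [0, 0, -0.055], "delta_rot": [0, 0, 0], "fingers": 150}, {"linear": [0, 0, -0.08], "delta_rot": [0, 0, 0], "fingers": 150}, {"linear": [0, 0, -0.11], "delta_rot": [0, 0, 0], "fingers": 150}, {"linear": [0, 0, -0.13], "delta_rot": [0, 0, 0], "fingers": 150}, {"linear": [0, 0, -0.13], "delta_rot": [0, 0, 0], "fingers": 150}]}}

```text
time: 10.45
tool_pos: [0.5368, -0.0414, 0.2037]
tool_rot: [0.066, 0.704, 0.704, 0.064]
contact_force: [0.7, -0.1, -0.3]
gripper_width: 0.416
```

Run:
```python
from h import *
im,T=grab('wrist','w11'); s=state();print(s['time'],s['tool_pos'],s['contact_force'],s['joint_vel'],s['gripper_width'])
Rp=yaw(-12); t=np.radians(35); z=Rp@[np.sin(t),0,-np.cos(t)]; y=Rp@[np.cos(t),0,np.sin(t)]
B=np.array([.4637,-.020,.072])
T2=toolT(B-z*.06,z,y); rows(T2); print(T2[:3,3])
w=cv2.resize(im[60:300,120:420],None,fx=2.5,fy=2.5);cv2.imwrite('pics/c11.png',w)
```

```text
10.5 [ 0.5358 -0.0412  0.201 ] [ 0.6126 -0.3533  1.0057] [ 0.0009  0.0392  0.0486 -0.0007 -0.0054  0.0006] 0.41407965978020467
lin [ 0.0287 -0.1184  0.0594] rot [-24.54  -4.53  11.25] | 2.7 rows lin 3.2 rows rot
[ 0.43   -0.0128  0.1211]
```

View pics/c11.png

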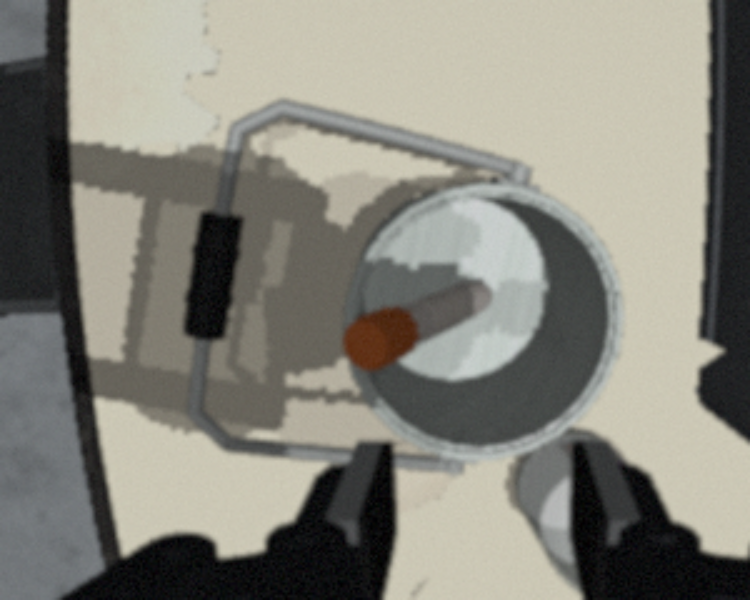

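Run:
```python
from h import *
T=np.load('pics/w11_T.npy'); w=lambda u,v:(u/2.5+120-.3,v/2.5+60-.3)
print('roller',onz('wrist',w(213,276),.072,T),'ends',onz('wrist',w(222,213),.072,T),onz('wrist',w(204,337),.072,T))
print('cap tip',onz('wrist',w(348,345),.09,T),onz('wrist',w(370,340),.1,T))
pts=np.array([onz('wrist',w(*q),.079,T)[:2] for q in [(620,310),(495,183),(595,400),(400,430),(365,260),(420,207),(590,235)]])
A=np.c_[2*pts,np.ones(len(pts))]; c=np.linalg.lstsq(A,(pts**2).sum(1),rcond=None)[0]; print(c[:2],np.sqrt(c[2]+c[:2]@c[:2]))
```

```text
roller [ 0.464  -0.0199  0.072 ] ends [0.4686 0.0023 0.072 ] [ 0.459  -0.0419  0.072 ]
cap tip [ 0.5114 -0.0427  0.09  ] [ 0.5185 -0.0387  0.1   ]
[ 0.562  -0.0412] 0.05031686596894593
```

Emit:
{"op": "apply_moves", "data": {"commands": [{"linear": [0.012, -0.045, 0.01], "delta_rot": [-8, -1.5, 3.7], "fingers": 165}, {"linear": [0.024, -0.09, 0.02], "delta_rot": [-16, -3, 7.4], "fingers": 165}, {"linear": [0.029, -0.118, 0.04], "delta_rot": [-24.5, -4.5, 11.2], "fingers": 165}, {"linear": [0.029, -0.118, 0.059], "delta_rot": [-24.5, -4.5, 11.2], "fingers": 165}, {"linear": [0.029, -0.118, 0.059], "delta_rot": [-24.5, -4.5, 11.2], "fingers": 165}, {"linear": [0.029, -0.118, 0.059], "delta_rot": [-24.5, -4.5, 11.2], "fingers": 165}, {"linear": [0.029, -0.118, 0.059], "delta_rot": [-24.5, -4.5, 11.2], "fingers": 165}, {"linear": [0.029, -0.118, 0.059], "delta_rot": [-24.5, -4.5, 11.2], "fingers": 165}]}}

```text
time: 11.3
tool_pos: [0.4291, -0.0124, 0.1192]
tool_rot: [0.231, 0.742, 0.601, 0.187]
contact_force: [-0.6, -0.3, -0.4]
gripper_width: 0.349
```

Run:
```python
from h import *
im,T=grab('wrist','w12'); s=state();print(s['time'],s['tool_pos'],s['joint_pos'],s['contact_force'],s['gripper_width'])
Rp=yaw(-12); t=np.radians(35); z=Rp@[np.sin(t),0,-np.cos(t)]; y=Rp@[np.cos(t),0,np.sin(t)]
B=np.array([.464,-.020,.072])
T2=toolT(B+z*.019,z,y); rows(T2); print(T2[:3,3],proj('wrist',B,T))
w=cv2.resize(im[60:300,120:420],None,fx=2.5,fy=2.5);cv2.imwrite('pics/c12.png',w)
```

```text
11.35 [ 0.4291 -0.0123  0.1192] [-0.1989 -0.8967  2.5652 -0.007   0.8699  0.0125] [ 0.5416 -0.1747  0.1188] 0.35284569877317323
lin [-0.0003  0.0028  0.0782] rot [-0.44 -0.04  0.04] | 1.6 rows lin 0.1 rows rot
[ 0.4747 -0.0223  0.0564] [316.4565 214.5585]
```

View pics/c12.png

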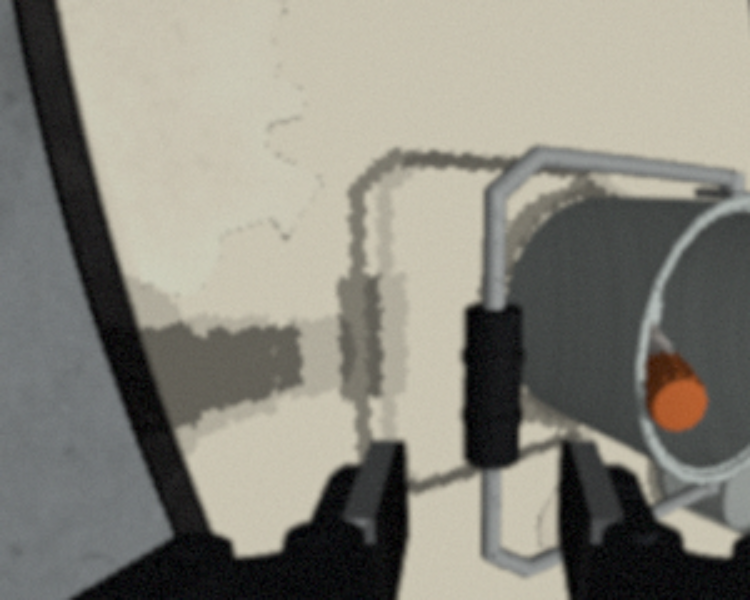

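Emit:
{"op": "apply_moves", "data": {"commands": [{"linear": [0, 0.003, 0.015], "delta_rot": [-0.4, 0, 0], "fingers": 165}, {"linear": [0, 0.003, 0.03], "delta_rot": [-0.4, 0, 0], "fingers": 165}, {"linear": [0, 0.003, 0.045], "delta_rot": [-0.4, 0, 0], "fingers": 165}, {"linear": [0, 0.003, 0.06], "delta_rot": [-0.4, 0, 0], "fingers": 165}, {"linear": [0, 0.003, 0.073], "delta_rot": [-0.4, 0, 0], "fingers": 165}, {"linear": [0, 0.003, 0.078], "delta_rot": [-0.4, 0, 0], "fingers": 165}, {"linear": [0, 0.003, 0.078], "delta_rot": [-0.4, 0, 0], "fingers": 165}, {"linear": [0, 0.003, 0.078], "delta_rot": [-0.4, 0, 0], "fingers": 165}]}}

```text
time: 12.15
tool_pos: [0.4748, -0.0218, 0.0569]
tool_rot: [0.234, 0.741, 0.601, 0.19]
contact_force: [0.1, 0.6, 0.5]
gripper_width: 0.351
```

Run:
```python
from h import *
im,T=grab('wrist','w13'); s=state();print(s['time'],s['tool_pos'],s['joint_pos'],s['contact_force'],s['gripper_width'])
Rp=yaw(-12); t=np.radians(35); z=Rp@[np.sin(t),0,-np.cos(t)]; y=Rp@[np.cos(t),0,np.sin(t)]
B=np.array([.464,-.020,.072])
T2=toolT(B+z*.019,z,y); rows(T2)
w=cv2.resize(im[100:340,160:460],None,fx=2.5,fy=2.5);cv2.imwrite('pics/c13.png',w)
```

```text
12.2 [ 0.4749 -0.0219  0.0573] [-0.1999 -0.5442  2.4982 -0.0086  0.5752  0.0142] [-0.1275  0.8382 -0.4064] 0.3530549084530975
lin [-0.0005 -0.0006  0.0006] rot [ 0.09 -0.05  0.05] | 0.0 rows lin 0.0 rows rot
```

View pics/c13.png

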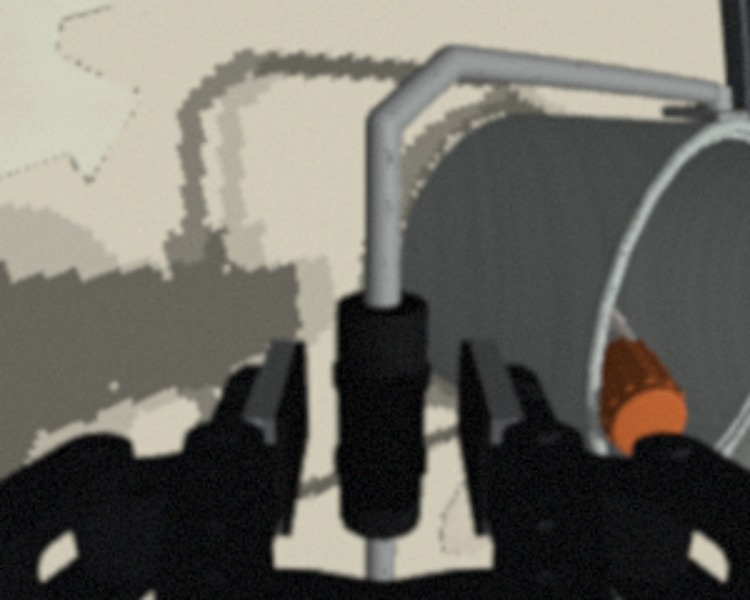

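Emit:
{"op": "apply_moves", "data": {"commands": [{"linear": [0, 0, 0], "delta_rot": [0, 0, 0], "fingers": 255}, {"linear": [0, 0, 0], "delta_rot": [0, 0, 0], "fingers": 255}, {"linear": [0, 0, 0], "delta_rot": [0, 0, 0], "fingers": 255}, {"linear": [0, 0, 0], "delta_rot": [0, 0, 0], "fingers": 255}, {"linear": [0, 0, 0], "delta_rot": [0, 0, 0], "fingers": 255}, {"linear": [0, 0, 0], "delta_rot": [0, 0, 0], "fingers": 255}, {"linear": [0, 0, 0], "delta_rot": [0, 0, 0], "fingers": 255}, {"linear": [0, 0, 0], "delta_rot": [0, 0, 0], "fingers": 255}]}}

```text
time: 13.0
tool_pos: [0.4746, -0.0218, 0.0567]
tool_rot: [0.234, 0.741, 0.601, 0.19]
contact_force: [-4.6, -0.2, 2.4]
gripper_width: 0.165
```

Run:
```python
from h import *
s=state();print(s['time'],s['tool_pos'],s['joint_pos'],s['contact_force'],s['gripper_width'])
T=Tst(); B=T[:3,3]-T[:3,2]*.019; print('bar',B)
xp=yaw(-12)@[1,0,0]
for i,f in enumerate(np.radians(np.linspace(0,90,17))[1:]):
    d=.1*((1-np.cos(f))*xp+np.array([0,0,np.sin(f)])); print(i,(T[:3,:3].T@d).round(4))
```

```text
13.0 [ 0.4746 -0.0218  0.0567] [-0.1999 -0.5435  2.4986 -0.0087  0.5748  0.0142] [-4.6357 -0.1736  2.4317] 0.16453463769426593
bar [ 0.464  -0.0195  0.0723]
0 [ 0.      0.006  -0.0077]
1 [ 0.      0.0128 -0.0149]
2 [-0.      0.0202 -0.0213]
3 [-0.      0.0282 -0.027 ]
4 [-0.      0.0367 -0.0318]
5 [-0.      0.0457 -0.0358]
6 [-0.      0.055  -0.0389]
7 [-0.      0.0646 -0.0411]
8 [-0.      0.0743 -0.0423]
9 [-0.      0.0841 -0.0425]
10 [-0.0001  0.0939 -0.0418]
11 [-0.0001  0.1036 -0.0402]
12 [-0.0001  0.1131 -0.0376]
13 [-0.0001  0.1222 -0.0341]
14 [-0.0001  0.131  -0.0297]
15 [-0.0001  0.1393 -0.0244]
```

Emit:
{"op": "apply_moves", "data": {"commands": [{"linear": [0, 0.006, -0.0077], "delta_rot": [0, 0, 0], "fingers": 255}, {"linear": [0, 0.0128, -0.0149], "delta_rot": [0, 0, 0], "fingers": 255}, {"linear": [0, 0.0202, -0.0213], "delta_rot": [0, 0, 0], "fingers": 255}, {"linear": [0, 0.0282, -0.027], "delta_rot": [0, 0, 0], "fingers": 255}, {"linear": [0, 0.0367, -0.0318], "delta_rot": [0, 0, 0], "fingers": 255}, {"linear": [0, 0.0457, -0.0358], "delta_rot": [0, 0, 0], "fingers": 255}, {"linear": [0, 0.055, -0.0389], "delta_rot": [0, 0, 0], "fingers": 255}, {"linear": [0, 0.0646, -0.0411], "delta_rot": [0, 0, 0], "fingers": 255}]}}

```text
time: 13.8
tool_pos: [0.504, -0.028, 0.1284]
tool_rot: [0.234, 0.741, 0.6, 0.19]
contact_force: [-0.7, -1.0, -0.3]
gripper_width: 0.164
```

Run:
```python
from h import *
im,T=grab('wrist','w14');im2,_=grab('side','s14'); s=state();print(s['time'],s['tool_pos'],s['joint_pos'],s['contact_force'],s['gripper_width'])
w=cv2.resize(im[100:340,160:460],None,fx=1.6,fy=1.6);b=cv2.resize(im2[160:288,250:360],None,fx=2.8,fy=3);cv2.imwrite('pics/c14.png',np.hstack([w,b[:384]]))
B=T[:3,3]-T[:3,2]*.019; print(B)
```

```text
13.9 [ 0.5049 -0.0282  0.1294] [-0.2008 -0.5692  2.3826 -0.0063  0.7136  0.0112] [ 0.2361 -1.1449 -0.6961] 0.1657276400398201
[ 0.4933 -0.0258  0.1439]
```

View pics/c14.png

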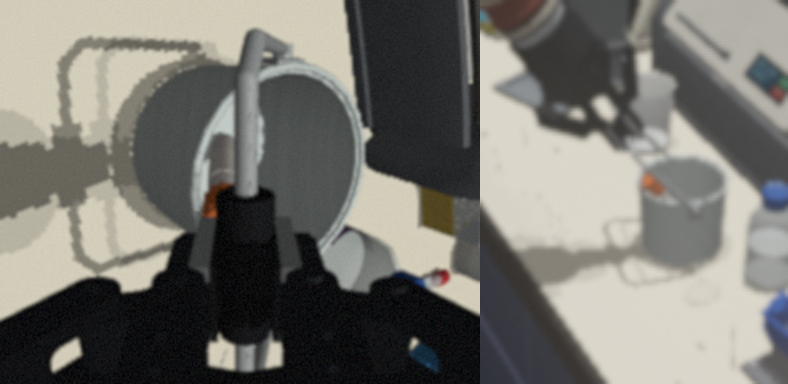

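Emit:
{"op": "apply_moves", "data": {"commands": [{"linear": [0, 0.0097, -0.0012], "delta_rot": [0, 0, 0], "fingers": 255}, {"linear": [0, 0.0195, -0.0014], "delta_rot": [0, 0, 0], "fingers": 255}, {"linear": [0, 0.0293, -0.0007], "delta_rot": [0, 0, 0], "fingers": 255}, {"linear": [0, 0.039, 0.0009], "delta_rot": [0, 0, 0], "fingers": 255}, {"linear": [0, 0.0485, 0.0035], "delta_rot": [0, 0, 0], "fingers": 255}, {"linear": [0, 0.0576, 0.007], "delta_rot": [0, 0, 0], "fingers": 255}, {"linear": [0, 0.0664, 0.0114], "delta_rot": [0, 0, 0], "fingers": 255}, {"linear": [0, 0.0747, 0.0167], "delta_rot": [0, 0, 0], "fingers": 255}]}}

```text
time: 14.7
tool_pos: [0.5736, -0.0428, 0.1571]
tool_rot: [0.234, 0.741, 0.6, 0.19]
contact_force: [-0.5, -1.6, 2.4]
gripper_width: 0.166
```

Run:
```python
from h import *
im,T=grab('wrist','w15');im2,_=grab('side','s15'); s=state();print(s['time'],s['tool_pos'],s['joint_pos'],s['contact_force'],s['gripper_width'])
w=cv2.resize(im[100:340,160:460],None,fx=1.6,fy=1.6);b=cv2.resize(im2[160:288,250:360],None,fx=2.8,fy=3);cv2.imwrite('pics/c15.png',np.hstack([w,b[:384]]))
B=T[:3,3]-T[:3,2]*.019; print(B)
```

```text
14.8 [ 0.5737 -0.0429  0.1569] [-0.2022 -0.3711  2.2027 -0.0056  0.6977  0.0094] [-0.1271 -1.5667  3.2959] 0.16571070192355836
[ 0.5629 -0.0405  0.1726]
```

View pics/c15.png

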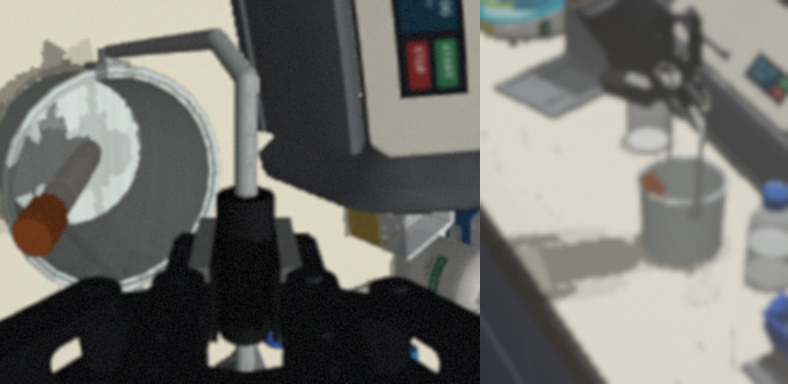

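Emit:
{"op": "apply_moves", "data": {"commands": [{"linear": [0, 0.0029, -0.0041], "delta_rot": [0, 0, 0], "fingers": 255}, {"linear": [0, 0.0069, -0.0098], "delta_rot": [0, 0, 0], "fingers": 255}, {"linear": [0, 0.0126, -0.018], "delta_rot": [0, 0, 0], "fingers": 255}, {"linear": [0, 0.0195, -0.0279], "delta_rot": [0, 0, 0], "fingers": 255}, {"linear": [0, 0.0264, -0.0377], "delta_rot": [0, 0, 0], "fingers": 255}, {"linear": [0, 0.0321, -0.0459], "delta_rot": [0, 0, 0], "fingers": 255}, {"linear": [0, 0.0361, -0.0516], "delta_rot": [0, 0, 0], "fingers": 255}, {"linear": [0, 0.0373, -0.0532], "delta_rot": [0, 0, 0], "fingers": 255}]}}

```text
time: 15.6
tool_pos: [0.573, -0.0426, 0.2235]
tool_rot: [0.235, 0.74, 0.6, 0.19]
contact_force: [0.7, 0.3, -4.2]
gripper_width: 0.166
```

Run:
```python
from h import *
im,T=grab('wrist','w16');im2,_=grab('side','s16'); s=state();print(s['time'],s['tool_pos'],s['joint_pos'],s['contact_force'],s['gripper_width'])
w=cv2.resize(im[100:340,160:460],None,fx=1.6,fy=1.6);b=cv2.resize(im2[140:268,250:360],None,fx=2.8,fy=3);cv2.imwrite('pics/c16.png',np.hstack([w,b[:384]]))
B=T[:3,3]-T[:3,2]*.019; print(B)
```

```text
15.7 [ 0.5725 -0.0425  0.222 ] [-0.2021 -0.4465  2.1437 -0.0046  0.8323  0.0084] [-0.2912  0.8574 -3.8998] 0.16797910945703715
[ 0.5623 -0.0403  0.2391]
```

View pics/c16.png

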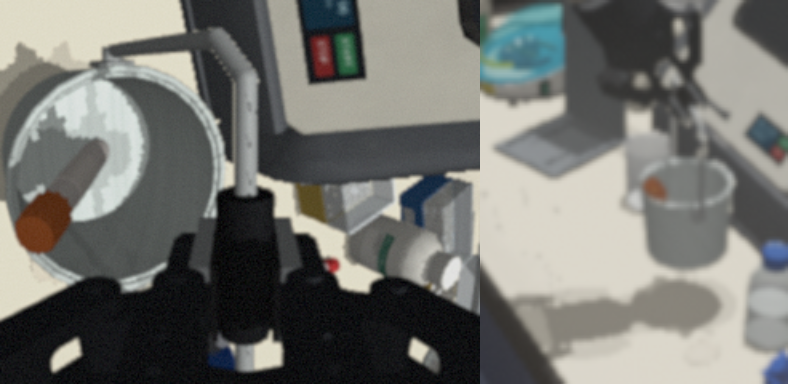

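View pics/w16.png

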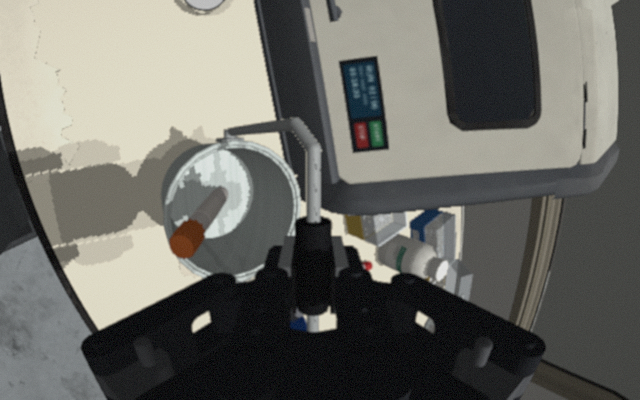

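Emit:
{"op": "apply_moves", "data": {"commands": [{"linear": [0, 0.0029, -0.0041], "delta_rot": [0, 0, 0], "fingers": 255}, {"linear": [0, 0.0069, -0.0098], "delta_rot": [0, 0, 0], "fingers": 255}, {"linear": [0, 0.0126, -0.018], "delta_rot": [0, 0, 0], "fingers": 255}, {"linear": [0, 0.0195, -0.0279], "delta_rot": [0, 0, 0], "fingers": 255}, {"linear": [0, 0.0264, -0.0377], "delta_rot": [0, 0, 0], "fingers": 255}, {"linear": [0, 0.0321, -0.0459], "delta_rot": [0, 0, 0], "fingers": 255}, {"linear": [0, 0.0361, -0.0516], "delta_rot": [0, 0, 0], "fingers": 255}, {"linear": [0, 0.0373, -0.0532], "delta_rot": [0, 0, 0], "fingers": 255}]}}

```text
time: 16.5
tool_pos: [0.5729, -0.0426, 0.2884]
tool_rot: [0.235, 0.74, 0.6, 0.19]
contact_force: [0.0, -0.5, -3.8]
gripper_width: 0.166
```

Run:
```python
from h import *
s=state();print(s['time'],s['tool_pos'],s['joint_pos'],s['contact_force'],s['gripper_width'])
t=cv2.imread("pics/w1.png")
cv2.imwrite("pics/w1a.png",cv2.resize(t[0:140,310:620],None,fx=2.55,fy=2.55,interpolation=3))
t=cv2.imread("pics/top0.png")
cv2.imwrite("pics/t3.png",cv2.resize(t[110:225,100:230],None,fx=5,fy=5,interpolation=3))
t=cv2.imread("pics/side0.png")
cv2.imwrite("pics/s3.png",cv2.resize(t[55:205,230:330],None,fx=4,fy=4,interpolation=3))
```

```text
16.5 [ 0.5729 -0.0426  0.2884] [-0.202  -0.4905  2.0638 -0.0042  0.9543  0.0077] [ 0.047  -0.5028 -3.8168] 0.16591730971355506
```

View pics/w1a.png

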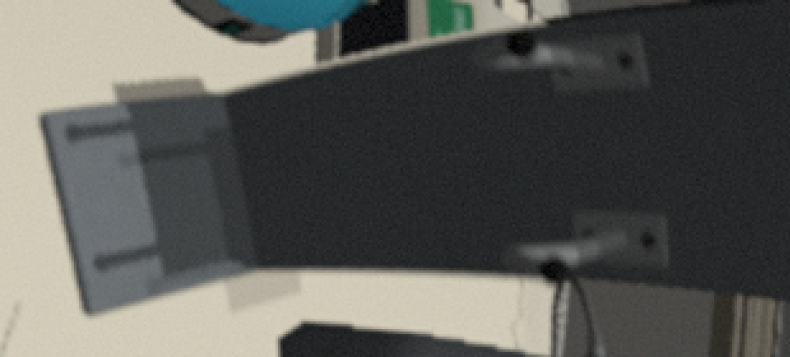

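View pics/t3.png

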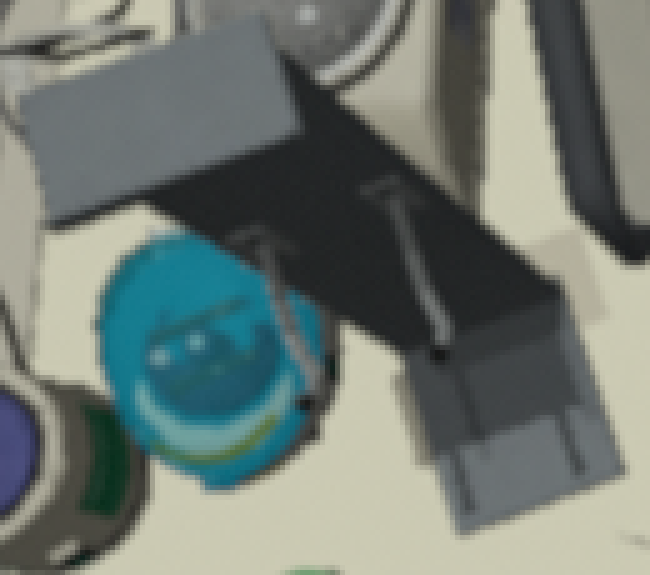

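View pics/s3.png

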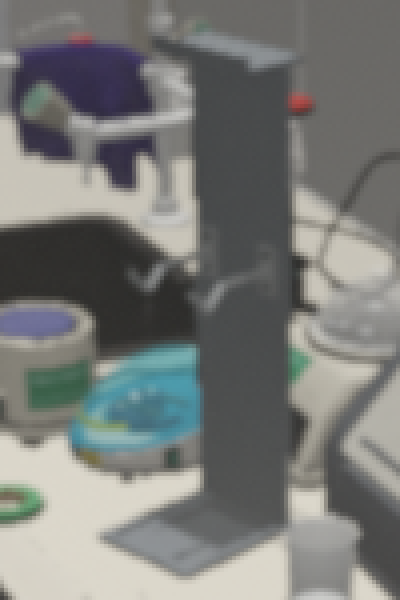

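Run:
```python
from h import *
T1=np.load('pics/w1_T.npy')
w=lambda u,v:(u/2.55+310-.3,v/2.55-.3); t=lambda u,v:(u/5+100-.4,v/5+110-.4); s=lambda u,v:(u/4+230-.375,v/4+55-.375)
O=[('wrist',w(42,117),(-.055,.06,.008)),('wrist',w(90,313),(-.055,-.06,.008)),('wrist',w(222,95),(.077,.06,.008)),('wrist',w(258,268),(.077,-.06,.008)),
('wrist',w(520,42),(-.023,.038,.276)),('wrist',w(553,268),(-.023,-.038,.276)),
('top',t(460,533),(-.055,.06,.008)),('top',t(622,470),(-.055,-.06,.008)),('top',t(307,400),(-.023,.038,.276)),('top',t(440,353),(-.023,-.038,.276)),
('top',t(302,133),(.03,-.06,.447)),('top',t(45,216),(.03,.06,.447)),('top',t(265,12),(.1,-.06,.447)),('top',t(20,97),(.1,.06,.447)),
('side',s(103,537),(-.055,.06,.008)),('side',s(187,575),(-.055,-.06,.008)),('side',s(193,288),(-.023,-.038,.276)),('side',s(133,268),(-.023,.038,.276)),('side',s(287,522),(.077,-.06,.008))]
def res(p):
    Rz=yaw(p[2]); return np.concatenate([proj(n,np.array([p[0],p[1],0])+Rz@np.array(X),T1)-u for n,u,X in O])
r=least_squares(res,[.575,.346,18],loss='soft_l1',x_scale=[.01,.01,1]); print(r.x)
for (n,u,X),e in zip(O,res(r.x).reshape(-1,2)): print(n,X,e.round(1))
```

```text
[ 0.569   0.3448 20.9722]
wrist (-0.055, 0.06, 0.008) [ 0.2 -2.4]
wrist (-0.055, -0.06, 0.008) [0.5 1.3]
wrist (0.077, 0.06, 0.008) [-0.5 -2.2]
wrist (0.077, -0.06, 0.008) [-0.1  0.3]
wrist (-0.023, 0.038, 0.276) [ 6.1 -0.5]
wrist (-0.023, -0.038, 0.276) [6.1 0.6]
top (-0.055, 0.06, 0.008) [-0.4  0.5]
top (-0.055, -0.06, 0.008) [1.  0.2]
top (-0.023, 0.038, 0.276) [-0.9 -0. ]
top (-0.023, -0.038, 0.276) [-0.6 -0.8]
top (0.03, -0.06, 0.447) [1.9 1.6]
top (0.03, 0.06, 0.447) [2.9 3.7]
top (0.1, -0.06, 0.447) [ 0.6 -1.2]
top (0.1, 0.06, 0.447) [-0.2  0.2]
side (-0.055, 0.06, 0.008) [-1.2 -0.8]
side (-0.055, -0.06, 0.008) [0.  0.1]
side (-0.023, -0.038, 0.276) [-0.9 -2. ]
side (-0.023, 0.038, 0.276) [-1.  -2.2]
side (0.077, -0.06, 0.008) [0.1 1.4]
```

```bash
cat >> h.py <<'E'
def barT(bar,yw,tilt):
    Rp=yaw(yw); t=np.radians(tilt); z=Rp@[np.sin(t),0,-np.cos(t)]; y=Rp@[np.cos(t),0,np.sin(t)]
    return toolT(np.asarray(bar)+z*.019,z,y)
def smooth(Tt,n,Tc=None,prof=None):
    """n rows in blocks of 8, each block relative to its start; cosine profile"""
    Tc=Tst() if Tc is None else Tc
    l,r=delta(Tc,Tt); Rt=R.from_rotvec(r,degrees=True)
    def at(s):
        T=np.eye(4);T[:3,3]=Tc[:3,3]+s*(Tt[:3,3]-Tc[:3,3]);T[:3,:3]=Tc[:3,:3]@R.from_rotvec(s*r,degrees=True).as_matrix();return T
    st=0
    for i in range(1,n+1):
        s=min(1,(1-np.cos(np.pi*i/(n-1)))/2) if i<n else 1
        l2,r2=delta(at(st),at(s)); print(i,l2.round(4).tolist(),r2.round(2).tolist())
        if i%8==0: st=s; print('--')
E
python3 - <<'E'
from h import *
smooth(barT([.4475,.2985,.305],20.5,38),24)
E
```

```text
1 [0.0015, -0.0007, -0.0005] [-0.01, 0.09, -0.12]
2 [0.0058, -0.0028, -0.002] [-0.05, 0.36, -0.48]
3 [0.013, -0.0062, -0.0044] [-0.11, 0.8, -1.08]
4 [0.0229, -0.0108, -0.0078] [-0.2, 1.41, -1.9]
5 [0.0352, -0.0167, -0.012] [-0.31, 2.17, -2.92]
6 [0.0498, -0.0236, -0.017] [-0.44, 3.07, -4.14]
7 [0.0665, -0.0315, -0.0226] [-0.58, 4.09, -5.51]
8 [0.0848, -0.0402, -0.0289] [-0.74, 5.22, -7.03]
--
9 [0.0212, -0.0067, -0.0049] [-0.17, 1.21, -1.63]
10 [0.0434, -0.0138, -0.0101] [-0.35, 2.48, -3.34]
11 [0.0663, -0.0211, -0.0154] [-0.54, 3.79, -5.1]
12 [0.0894, -0.0284, -0.0208] [-0.72, 5.1, -6.88]
13 [0.1122, -0.0357, -0.0261] [-0.91, 6.41, -8.64]
14 [0.1345, -0.0428, -0.0313] [-1.09, 7.68, -10.35]
15 [0.1556, -0.0495, -0.0362] [-1.26, 8.89, -11.99]
16 [0.1754, -0.0558, -0.0408] [-1.42, 10.02, -13.5]
--
17 [0.0192, -0.0012, -0.001] [-0.15, 1.02, -1.38]
18 [0.0361, -0.0023, -0.0019] [-0.27, 1.92, -2.59]
19 [0.0503, -0.0032, -0.0026] [-0.38, 2.68, -3.62]
20 [0.0617, -0.004, -0.0032] [-0.47, 3.29, -4.44]
21 [0.07, -0.0045, -0.0036] [-0.53, 3.73, -5.03]
22 [0.075, -0.0048, -0.0039] [-0.57, 4.0, -5.39]
23 [0.0767, -0.0049, -0.004] [-0.58, 4.09, -5.51]
24 [0.0767, -0.0049, -0.004] [-0.58, 4.09, -5.51]
--
```

Emit:
{"op": "apply_moves", "data": {"commands": [{"linear": [0.0015, -0.0007, -0.0005], "delta_rot": [0, 0.1, -0.1], "fingers": 255}, {"linear": [0.006, -0.003, -0.002], "delta_rot": [0, 0.4, -0.5], "fingers": 255}, {"linear": [0.013, -0.006, -0.0044], "delta_rot": [-0.1, 0.8, -1.1], "fingers": 255}, {"linear": [0.023, -0.011, -0.008], "delta_rot": [-0.2, 1.4, -1.9], "fingers": 255}, {"linear": [0.035, -0.0167, -0.012], "delta_rot": [-0.3, 2.2, -2.9], "fingers": 255}, {"linear": [0.05, -0.0236, -0.017], "delta_rot": [-0.4, 3.1, -4.1], "fingers": 255}, {"linear": [0.0665, -0.0315, -0.0226], "delta_rot": [-0.6, 4.1, -5.5], "fingers": 255}, {"linear": [0.085, -0.04, -0.029], "delta_rot": [-0.7, 5.2, -7], "fingers": 255}]}}

```text
time: 17.3
tool_pos: [0.541, 0.0525, 0.2873]
tool_rot: [0.222, 0.691, 0.654, 0.213]
contact_force: [0.1, -0.3, -3.2]
gripper_width: 0.164
```

Emit:
{"op": "apply_moves", "data": {"commands": [{"linear": [0.021, -0.007, -0.005], "delta_rot": [-0.2, 1.2, -1.6], "fingers": 255}, {"linear": [0.0434, -0.0138, -0.01], "delta_rot": [-0.4, 2.5, -3.3], "fingers": 255}, {"linear": [0.066, -0.021, -0.0154], "delta_rot": [-0.5, 3.8, -5.1], "fingers": 255}, {"linear": [0.089, -0.0284, -0.021], "delta_rot": [-0.7, 5.1, -6.9], "fingers": 255}, {"linear": [0.112, -0.0357, -0.026], "delta_rot": [-0.9, 6.4, -8.6], "fingers": 255}, {"linear": [0.1345, -0.0428, -0.031], "delta_rot": [-1.1, 7.7, -10.3], "fingers": 255}, {"linear": [0.1556, -0.0495, -0.036], "delta_rot": [-1.3, 8.9, -12], "fingers": 255}, {"linear": [0.1754, -0.0558, -0.041], "delta_rot": [-1.4, 10, -13.5], "fingers": 255}]}}

```text
time: 18.1
tool_pos: [0.4811, 0.2318, 0.2886]
tool_rot: [0.196, 0.585, 0.745, 0.252]
contact_force: [-0.2, -0.5, -3.6]
gripper_width: 0.166
```

Emit:
{"op": "apply_moves", "data": {"commands": [{"linear": [0.019, -0.0012, -0.001], "delta_rot": [-0.1, 1, -1.4], "fingers": 255}, {"linear": [0.036, -0.0023, -0.002], "delta_rot": [-0.3, 1.9, -2.6], "fingers": 255}, {"linear": [0.05, -0.0032, -0.0026], "delta_rot": [-0.4, 2.7, -3.6], "fingers": 255}, {"linear": [0.062, -0.004, -0.003], "delta_rot": [-0.5, 3.3, -4.4], "fingers": 255}, {"linear": [0.07, -0.0045, -0.0036], "delta_rot": [-0.5, 3.7, -5], "fingers": 255}, {"linear": [0.075, -0.005, -0.004], "delta_rot": [-0.6, 4, -5.4], "fingers": 255}, {"linear": [0.0767, -0.005, -0.004], "delta_rot": [-0.6, 4.1, -5.5], "fingers": 255}, {"linear": [0.0767, -0.005, -0.004], "delta_rot": [-0.6, 4.1, -5.5], "fingers": 255}]}}

```text
time: 18.9
tool_pos: [0.4582, 0.3028, 0.289]
tool_rot: [0.184, 0.54, 0.777, 0.267]
contact_force: [0.6, -0.1, -3.6]
gripper_width: 0.166
```

Run:
```python
from h import *
im,T=grab('wrist','w17');im2,_=grab('side','s17'); s=state();print(s['time'],s['tool_pos'],s['joint_pos'],s['joint_vel'],s['contact_force'],s['gripper_width'])
B=T[:3,3]-T[:3,2]*.019; print(B); rows(barT([.4475,.2985,.305],20.5,38))
```

```text
19.0 [0.4584 0.3026 0.289 ] [ 0.4889 -0.5832  2.1352 -0.0995  0.9356  0.1652] [-0.0039 -0.001   0.0003  0.0015  0.0013 -0.0008] [-0.0705 -0.5419 -4.3673] 0.16124278641855747
[0.4473 0.2987 0.304 ]
lin [-0.      0.0007 -0.0008] rot [-0.16 -0.01 -0.13] | 0.0 rows lin 0.0 rows rot
```

View pics/w17.png

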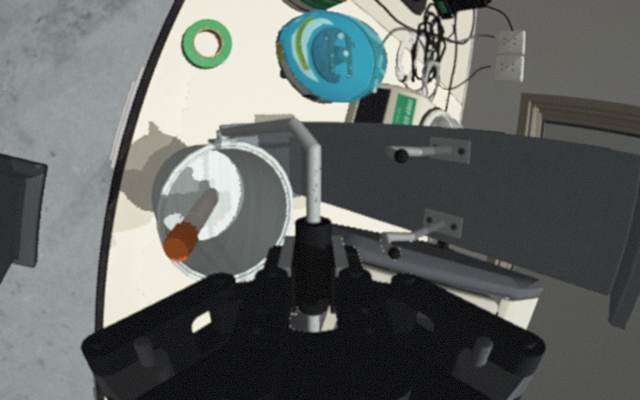

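View pics/s17.png

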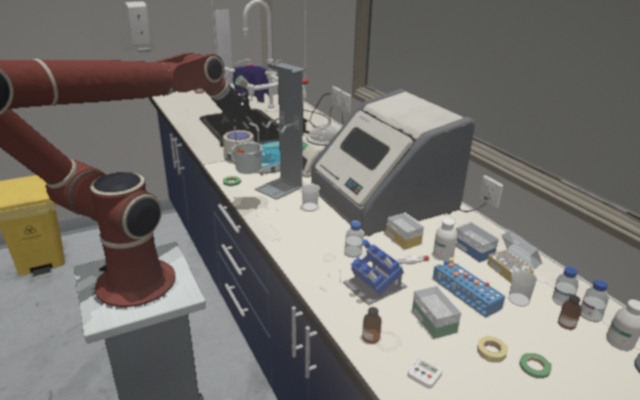

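Run:
```python
import cv2
t=cv2.imread("pics/w17.png")
cv2.imwrite("pics/w17a.png",cv2.resize(t[120:270,340:500],None,fx=4,fy=4,interpolation=3))
```

```text
(no output)
```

View pics/w17a.png

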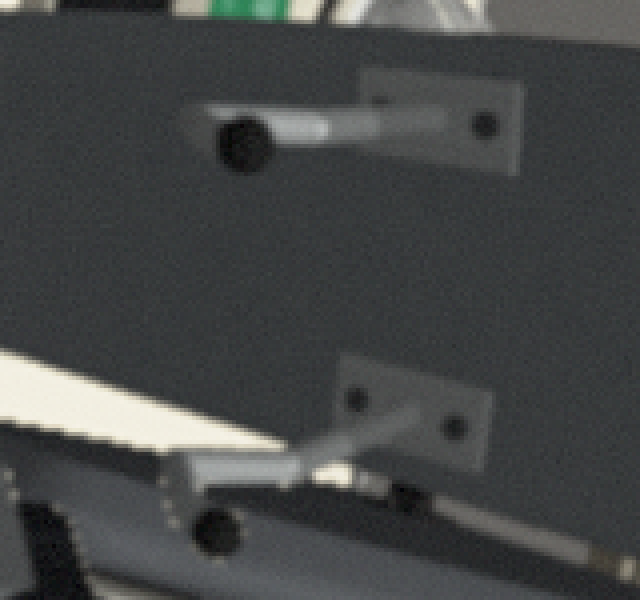

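Run:
```python
from h import *
T=np.load('pics/w17_T.npy')
w=lambda u,v:(u/4+340-.375,v/4+120-.375); t=lambda u,v:(u/5+100-.4,v/5+110-.4); s=lambda u,v:(u/4+230-.375,v/4+55-.375)
for zt in (.270,.274,.278):
 O=[('wrist',w(244,145),(-.023,.038,zt)),('wrist',w(215,532),(-.023,-.038,zt)),('wrist',w(442,118),(.077,.038,.262)),('wrist',w(414,408),(.077,-.038,.262)),
('top',t(460,533),(-.055,.06,.008)),('top',t(622,470),(-.055,-.06,.008)),('top',t(307,400),(-.023,.038,zt)),('top',t(440,353),(-.023,-.038,zt)),
('side',s(103,537),(-.055,.06,.008)),('side',s(187,575),(-.055,-.06,.008)),('side',s(193,288),(-.023,-.038,zt)),('side',s(133,268),(-.023,.038,zt))]
 def res(p):
    Rz=yaw(p[2]); return np.concatenate([proj(n,np.array([p[0],p[1],0])+Rz@np.array(X),T)-u for n,u,X in O])
 for O0 in (O,O[:4]):
  O=O0
  r=least_squares(res,[.575,.346,18],loss='soft_l1',x_scale=[.01,.01,1]); print(zt,r.x);print(res(r.x).reshape(-1,2).round(1).tolist())
```

```text
0.27 [ 0.5678  0.3455 21.1594]
[[-0.1, 0.3], [0.8, 0.4], [2.5, -0.2], [2.9, 0.6], [-0.5, 0.9], [0.9, 0.4], [-0.1, 0.9], [-0.0, 0.1], [-1.6, -0.8], [-0.2, 0.1], [-1.3, -0.3], [-1.3, -0.6]]
0.27 [ 0.5666  0.3455 20.9664]
[[-0.8, -0.3], [-0.1, 0.3], [2.1, -0.4], [2.3, 0.8]]
0.274 [ 0.5643  0.3447 21.3315]
[[1.4, 0.5], [2.1, 2.7], [0.9, -0.9], [1.4, 0.7], [-0.3, 2.0], [1.1, 1.4], [-0.6, 1.9], [-0.3, 1.0], [-2.4, -0.5], [-1.0, 0.4], [-2.1, -1.2], [-2.2, -1.4]]
0.274 [ 0.562   0.3448 20.8087]
[[0.0, -0.9], [0.3, 2.4], [0.1, -1.0], [0.3, 1.0]]
0.278 [ 0.5632  0.3446 21.2861]
[[5.2, 0.9], [5.4, 4.4], [0.4, -1.1], [0.9, 0.7], [-0.3, 2.3], [1.1, 1.7], [-1.2, 2.0], [-0.9, 1.0], [-2.7, -0.4], [-1.3, 0.5], [-2.4, -2.3], [-2.5, -2.4]]
0.278 [ 0.5578  0.344  21.1377]
[[1.0, -0.7], [1.2, 4.8], [-1.9, -2.1], [-1.4, 0.8]]
```

Run:
```python
from h import *
smooth(barT([.567,.345,.304],21,38),16)
```

```text
1 [0.0, 0.0011, 0.0009] [-0.0, 0.0, -0.01]
2 [0.0001, 0.0044, 0.0034] [-0.01, 0.01, -0.02]
3 [0.0002, 0.0097, 0.0075] [-0.01, 0.03, -0.05]
4 [0.0003, 0.0168, 0.013] [-0.03, 0.05, -0.09]
5 [0.0005, 0.0253, 0.0197] [-0.04, 0.07, -0.13]
6 [0.0007, 0.035, 0.0272] [-0.05, 0.1, -0.18]
7 [0.0009, 0.0454, 0.0352] [-0.07, 0.13, -0.23]
8 [0.0011, 0.056, 0.0435] [-0.09, 0.16, -0.29]
--
9 [0.0001, 0.0103, 0.0081] [-0.02, 0.03, -0.05]
10 [0.0003, 0.02, 0.0156] [-0.03, 0.06, -0.1]
11 [0.0004, 0.0286, 0.0223] [-0.04, 0.08, -0.15]
12 [0.0004, 0.0357, 0.0278] [-0.05, 0.1, -0.18]
13 [0.0005, 0.0409, 0.0319] [-0.06, 0.12, -0.21]
14 [0.0006, 0.0442, 0.0344] [-0.07, 0.13, -0.23]
15 [0.0006, 0.0453, 0.0353] [-0.07, 0.13, -0.23]
16 [0.0006, 0.0453, 0.0353] [-0.07, 0.13, -0.23]
--
```

Emit:
{"op": "apply_moves", "data": {"commands": [{"linear": [0, 0.001, 0.001], "delta_rot": [0, 0, 0], "fingers": 255}, {"linear": [0, 0.0044, 0.0034], "delta_rot": [0, 0, 0], "fingers": 255}, {"linear": [0, 0.0097, 0.0075], "delta_rot": [0, 0, -0.1], "fingers": 255}, {"linear": [0.0003, 0.0168, 0.013], "delta_rot": [0, 0, -0.1], "fingers": 255}, {"linear": [0.0005, 0.0253, 0.0197], "delta_rot": [0, 0.1, -0.1], "fingers": 255}, {"linear": [0.0007, 0.035, 0.0272], "delta_rot": [0, 0.1, -0.2], "fingers": 255}, {"linear": [0.0009, 0.0454, 0.0352], "delta_rot": [-0.1, 0.1, -0.2], "fingers": 255}, {"linear": [0.001, 0.056, 0.0435], "delta_rot": [-0.1, 0.2, -0.3], "fingers": 255}]}}

```text
time: 19.8
tool_pos: [0.5254, 0.329, 0.2888]
tool_rot: [0.184, 0.537, 0.778, 0.268]
contact_force: [-1.1, -0.7, -3.0]
gripper_width: 0.165
```

Emit:
{"op": "apply_moves", "data": {"commands": [{"linear": [0, 0.0103, 0.008], "delta_rot": [0, 0, 0], "fingers": 255}, {"linear": [0.0003, 0.02, 0.0156], "delta_rot": [0, 0.1, -0.1], "fingers": 255}, {"linear": [0.0004, 0.0286, 0.0223], "delta_rot": [0, 0.1, -0.1], "fingers": 255}, {"linear": [0.0004, 0.0357, 0.0278], "delta_rot": [0, 0.1, -0.2], "fingers": 255}, {"linear": [0.0005, 0.041, 0.032], "delta_rot": [-0.1, 0.1, -0.2], "fingers": 255}, {"linear": [0.0006, 0.0442, 0.0344], "delta_rot": [-0.1, 0.1, -0.2], "fingers": 255}, {"linear": [0.0006, 0.0453, 0.0353], "delta_rot": [-0.1, 0.1, -0.2], "fingers": 255}, {"linear": [0.0006, 0.0453, 0.0353], "delta_rot": [-0.1, 0.1, -0.2], "fingers": 255}]}}

```text
time: 20.6
tool_pos: [0.5777, 0.3496, 0.2891]
tool_rot: [0.184, 0.535, 0.779, 0.269]
contact_force: [0.3, 0.3, -3.8]
gripper_width: 0.165
```

Run:
```python
from h import *
im,T=grab('wrist','w18');im2,_=grab('side','s18');im3,_=grab('top','t18'); s=state();print(s['time'],s['tool_pos'],s['joint_pos'],s['contact_force'],s['gripper_width'])
B=T[:3,3]-T[:3,2]*.019; print(B)
cv2.imwrite('pics/s18a.png',cv2.resize(im2[55:205,210:330],None,fx=4,fy=4,interpolation=3))
cv2.imwrite('pics/t18a.png',cv2.resize(im3[110:225,100:230],None,fx=5,fy=5,interpolation=3))
```

```text
20.75 [0.5775 0.3496 0.2892] [ 0.4571 -0.2358  1.8853 -0.0744  0.8313  0.1216] [-0.4372  0.1006 -4.3506] 0.16150717513254828
[0.5668 0.3454 0.3041]
```

View pics/w18.png

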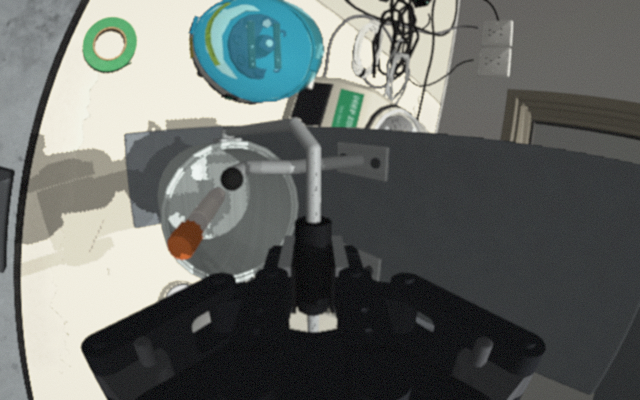

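View pics/s18a.png

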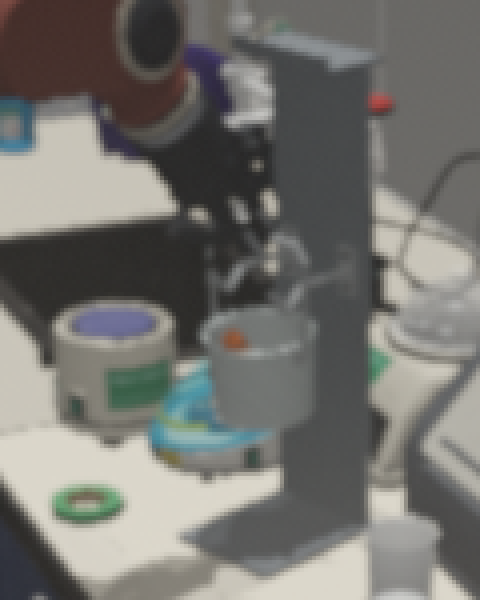

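View pics/t18a.png

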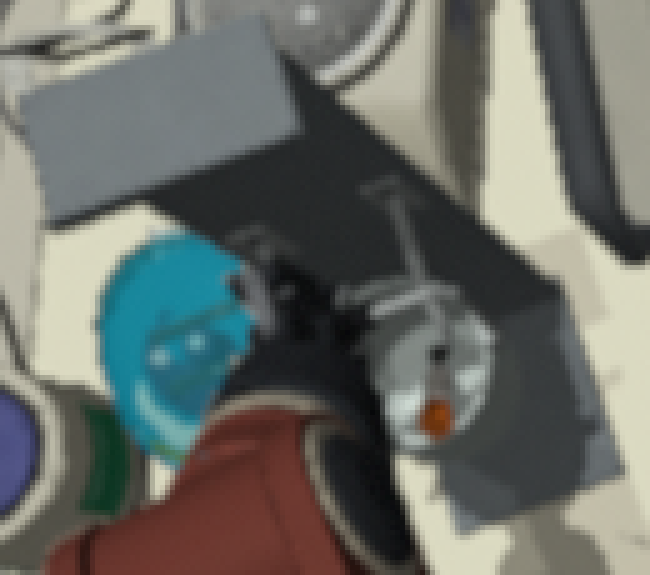

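Run:
```python
from h import *
T=np.load('pics/w18_T.npy'); Rz=yaw(21)
B=T[:3,3]-T[:3,2]*.019
for zt in (.268,.272,.276):
    X=onz('wrist',(232,178),zt,T); print(zt,X,'rel bar in stand axes',Rz.T@(X-B), 'seat est',X-Rz@[-.023,.038,0])
# top view: left tip hidden; right tip (438,353)
t=lambda u,v:(u/5+100-.4,v/5+110-.4)
X=onz('top',t(440,353),.274); print(X,Rz.T@(X-B))
# wire end (bar right) in top
X=onz('top',t(372,310),.304);X2=onz('top',t(455,290),.304); print(Rz.T@(X-B),Rz.T@(X2-B))
```

```text
0.268 [0.5339 0.3733 0.268 ] rel bar in stand axes [-0.0207  0.0378 -0.0361] seat est [0.569 0.346 0.268]
0.272 [0.5321 0.3734 0.272 ] rel bar in stand axes [-0.0224  0.0386 -0.0321] seat est [0.5672 0.3462 0.272 ]
0.276 [0.5302 0.3735 0.276 ] rel bar in stand axes [-0.0241  0.0394 -0.0281] seat est [0.5653 0.3463 0.276 ]
[0.5593 0.3002 0.274 ] [-0.0232 -0.0395 -0.0301]
[ 0.0015 -0.0212 -0.0001] [-0.0044 -0.0653 -0.0001]
```

Emit:
{"op": "apply_moves", "data": {"commands": [{"linear": [0, -0.002, 0.003], "delta_rot": [0, 0, 0], "fingers": 255}, {"linear": [0, -0.006, 0.008], "delta_rot": [0, 0, 0], "fingers": 255}, {"linear": [0, -0.011, 0.014], "delta_rot": [0, 0, 0], "fingers": 255}, {"linear": [0, -0.016, 0.0205], "delta_rot": [0, 0, 0], "fingers": 255}, {"linear": [0, -0.021, 0.0268], "delta_rot": [0, 0, 0], "fingers": 255}, {"linear": [0, -0.026, 0.0333], "delta_rot": [0, 0, 0], "fingers": 255}, {"linear": [0, -0.029, 0.0371], "delta_rot": [0, 0, 0], "fingers": 255}, {"linear": [0, -0.029, 0.0371], "delta_rot": [0, 0, 0], "fingers": 255}]}}

```text
time: 21.55
tool_pos: [0.5772, 0.3493, 0.2401]
tool_rot: [0.184, 0.536, 0.779, 0.268]
contact_force: [-0.0, -0.2, -3.1]
gripper_width: 0.166
```

Emit:
{"op": "apply_moves", "data": {"commands": [{"linear": [0, -0.0006, 0.0008], "delta_rot": [0, 0, 0], "fingers": 255}, {"linear": [0, -0.0012, 0.0016], "delta_rot": [0, 0, 0], "fingers": 255}, {"linear": [0, -0.0018, 0.0024], "delta_rot": [0, 0, 0], "fingers": 255}, {"linear": [0, -0.0025, 0.0032], "delta_rot": [0, 0, 0], "fingers": 255}, {"linear": [0, -0.0031, 0.0039], "delta_rot": [0, 0, 0], "fingers": 255}, {"linear": [0, -0.0037, 0.0047], "delta_rot": [0, 0, 0], "fingers": 255}, {"linear": [0, -0.0037, 0.0047], "delta_rot": [0, 0, 0], "fingers": 255}, {"linear": [0, -0.0037, 0.0047], "delta_rot": [0, 0, 0], "fingers": 255}]}}

```text
time: 22.35
tool_pos: [0.5779, 0.3497, 0.2363]
tool_rot: [0.185, 0.535, 0.779, 0.269]
contact_force: [1.5, 0.3, -3.9]
gripper_width: 0.165
```

Run:
```python
from h import *
im,T=grab('wrist','w19');im2,_=grab('side','s19'); s=state();print(s['time'],s['tool_pos'],s['contact_force'],s['ft_torque'],s['gripper_width'])
B=T[:3,3]-T[:3,2]*.019; print(B,yaw(21).T@(B-[.567,.3455,.25]))
cv2.imwrite('pics/s19a.png',cv2.resize(im2[55:205,210:330],None,fx=4,fy=4,interpolation=3))
```

```text
22.45 [0.5779 0.3497 0.2363] [ 1.4189 -0.0517 -3.3806] [-0.1866  0.4792  0.0162] 0.16631566398406492
[0.567  0.3455 0.2513] [-0.     -0.      0.0013]
```

View pics/w19.png

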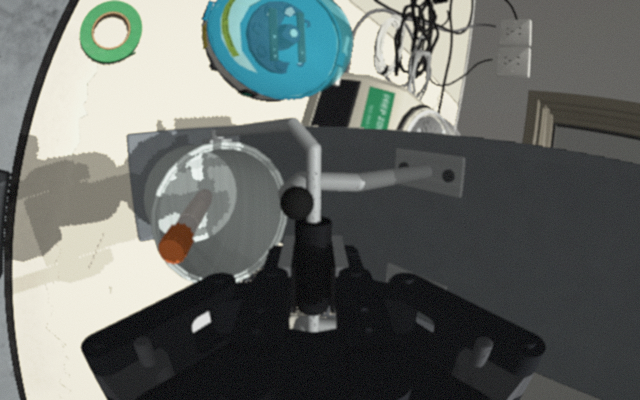

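View pics/s19a.png

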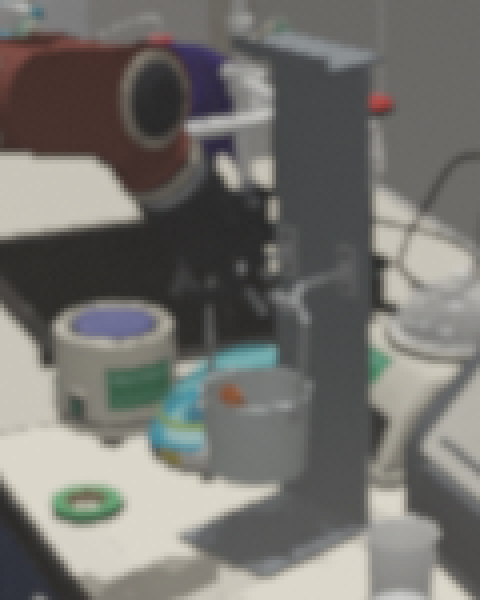

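Emit:
{"op": "apply_moves", "data": {"commands": [{"linear": [0, -0.0003, 0.0004], "delta_rot": [0, 0, 0], "fingers": 255}, {"linear": [0, -0.0006, 0.0008], "delta_rot": [0, 0, 0], "fingers": 255}, {"linear": [0, -0.0009, 0.0012], "delta_rot": [0, 0, 0], "fingers": 255}, {"linear": [0, -0.0012, 0.0016], "delta_rot": [0, 0, 0], "fingers": 255}, {"linear": [0, -0.0015, 0.002], "delta_rot": [0, 0, 0], "fingers": 255}, {"linear": [0, -0.0015, 0.002], "delta_rot": [0, 0, 0], "fingers": 255}, {"linear": [0, -0.0015, 0.002], "delta_rot": [0, 0, 0], "fingers": 255}, {"linear": [0, -0.0015, 0.002], "delta_rot": [0, 0, 0], "fingers": 255}]}}

```text
time: 23.25
tool_pos: [0.5786, 0.35, 0.2351]
tool_rot: [0.185, 0.535, 0.779, 0.27]
contact_force: [3.5, 1.9, 2.3]
gripper_width: 0.162
```

Emit:
{"op": "apply_moves", "data": {"commands": [{"linear": [0, 0.001, 0.0008], "delta_rot": [0, 0, 0], "fingers": 255}, {"linear": [0, 0.001, 0.0008], "delta_rot": [0, 0, 0], "fingers": 255}, {"linear": [0, 0.001, 0.0008], "delta_rot": [0, 0, 0], "fingers": 255}, {"linear": [0, 0.001, 0.0008], "delta_rot": [0, 0, 0], "fingers": 195}, {"linear": [0, 0.001, 0.0008], "delta_rot": [0, 0, 0], "fingers": 180}, {"linear": [0, 0.001, 0.0008], "delta_rot": [0, 0, 0], "fingers": 165}, {"linear": [0, 0.001, 0.0008], "delta_rot": [0, 0, 0], "fingers": 165}, {"linear": [0, 0.001, 0.0008], "delta_rot": [0, 0, 0], "fingers": 165}]}}

```text
time: 24.05
tool_pos: [0.5788, 0.35, 0.2329]
tool_rot: [0.184, 0.535, 0.779, 0.268]
contact_force: [0.0, 0.2, -0.2]
gripper_width: 0.355
```

Run:
```python
from h import *
im,T=grab('wrist','w20'); s=state();print(s['time'],s['tool_pos'],s['contact_force'],s['ft_torque'],s['gripper_width'])
B=T[:3,3]-T[:3,2]*.019; print(B)
```

```text
24.1 [0.5788 0.35   0.2331] [-0.0755  0.6647  0.7641] [-0.135   0.2347  0.063 ] 0.3558616560266659
[0.5679 0.3458 0.2479]
```

View pics/w20.png

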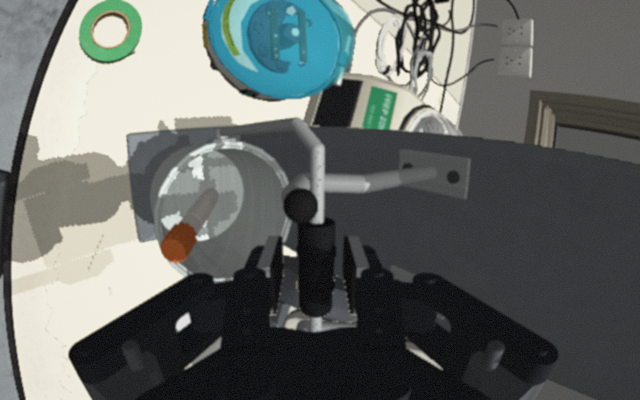

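Emit:
{"op": "apply_moves", "data": {"commands": [{"linear": [0, 0.001, 0], "delta_rot": [0, 0, 0], "fingers": 165}, {"linear": [0, 0.001, -0.008], "delta_rot": [0, 0, 0], "fingers": 165}, {"linear": [0, 0.001, -0.02], "delta_rot": [0, 0, 0], "fingers": 165}, {"linear": [0, 0.001, -0.04], "delta_rot": [0, 0, 0], "fingers": 165}, {"linear": [0, 0.001, -0.065], "delta_rot": [0, 0, 0], "fingers": 165}, {"linear": [0, 0.001, -0.095], "delta_rot": [0, 0, 0], "fingers": 165}, {"linear": [0, 0.001, -0.125], "delta_rot": [0, 0, 0], "fingers": 165}, {"linear": [0, 0.001, -0.14], "delta_rot": [0, 0, 0], "fingers": 165}]}}

```text
time: 24.9
tool_pos: [0.4986, 0.3194, 0.3491]
tool_rot: [0.186, 0.535, 0.778, 0.271]
contact_force: [0.4, -0.0, 0.2]
gripper_width: 0.351
```

Run:
```python
from h import *
im,T=grab('wrist','w21');im2,_=grab('side','s21');im3,_=grab('top','t21'); s=state();print(s['time'],s['tool_pos'],s['joint_pos'],s['contact_force'])
cv2.imwrite('pics/s21a.png',np.hstack([cv2.resize(im2[55:205,210:330],None,fx=3.3,fy=3.3,interpolation=3),cv2.resize(im2[190:340,290:410],None,fx=3.3,fy=3.3,interpolation=3)]))
```

```text
25.05 [0.4992 0.3195 0.3461] [ 0.4751 -0.4809  1.9777 -0.0795  0.9819  0.1298] [ 0.0255 -0.6994 -0.3893]
```

View pics/w21.png

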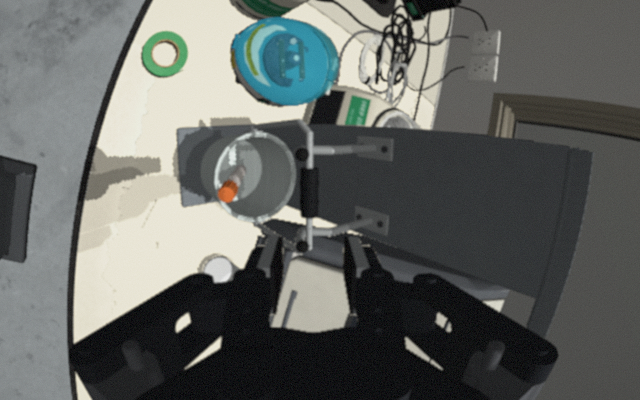

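View pics/s21a.png

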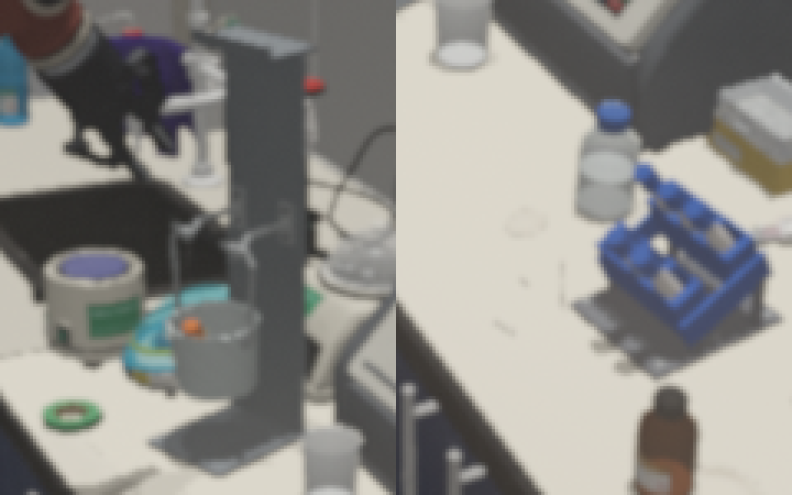

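View pics/t21.png

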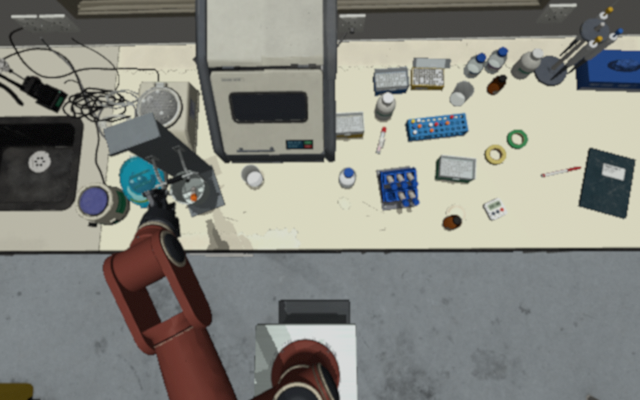

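Emit:
{"op": "apply_moves", "data": {"commands": [{"linear": [0, 0, -0.02], "delta_rot": [0, 0, 0], "fingers": 165}, {"linear": [0, 0, -0.03], "delta_rot": [0, 0, 0], "fingers": 165}, {"linear": [0, 0, -0.03], "delta_rot": [0, 0, 0], "fingers": 165}, {"linear": [0, 0, -0.03], "delta_rot": [0, 0, 0], "fingers": 165}, {"linear": [0, 0, -0.03], "delta_rot": [0, 0, 0], "fingers": 165}, {"linear": [0, 0, -0.03], "delta_rot": [0, 0, 0], "fingers": 165}, {"linear": [0, 0, -0.03], "delta_rot": [0, 0, 0], "fingers": 165}, {"linear": [0, 0, -0.03], "delta_rot": [0, 0, 0], "fingers": 165}]}}

```text
time: 25.85
tool_pos: [0.482, 0.3127, 0.3676]
tool_rot: [0.184, 0.535, 0.779, 0.269]
contact_force: [0.4, -0.7, -0.2]
gripper_width: 0.351
```

Emit:
{"op": "apply_moves", "data": {"commands": [{"linear": [0, 0, 0], "delta_rot": [0, 0, 0], "fingers": 165}, {"linear": [0, 0, 0], "delta_rot": [0, 0, 0], "fingers": 165}, {"linear": [0, 0, 0], "delta_rot": [0, 0, 0], "fingers": 165}, {"linear": [0, 0, 0], "delta_rot": [0, 0, 0], "fingers": 165}, {"linear": [0, 0, 0], "delta_rot": [0, 0, 0], "fingers": 165}, {"linear": [0, 0, 0], "delta_rot": [0, 0, 0], "fingers": 165}, {"linear": [0, 0, 0], "delta_rot": [0, 0, 0], "fingers": 165}, {"linear": [0, 0, 0], "delta_rot": [0, 0, 0], "fingers": 165}]}}

```text
time: 26.65
tool_pos: [0.4819, 0.3128, 0.368]
tool_rot: [0.184, 0.535, 0.779, 0.269]
contact_force: [0.5, 0.4, -0.6]
gripper_width: 0.355
```

Run:
```python
from h import *
F=[eyes.grab_frame('wrist').astype(int) for _ in range(10)]
c=lambda f:f[100:240,190:330]
print([round(np.abs(c(F[i])-c(F[0])).mean(),2) for i in range(1,10)], state()['time'])
cv2.imwrite('pics/w22.png',cv2.resize(F[9][100:280,160:420,::-1].astype(np.uint8),None,fx=3,fy=3))
```

```text
[np.float64(2.23), np.float64(2.21), np.float64(2.25), np.float64(2.22), np.float64(2.22), np.float64(2.24), np.float64(2.22), np.float64(2.22), np.float64(2.23)] 27.15
```

View pics/w22.png

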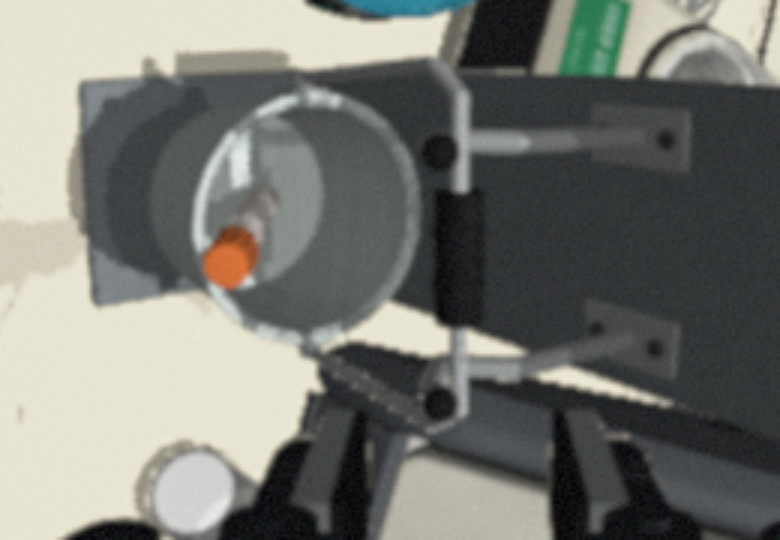

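```bash
python3 -c "
from plant import job_done; print(job_done())"
```

```text
the job is handed in; nothing more can be done
None
```

The pail now hangs by its bail over both prongs under the canopy with the orange-capped tube in it, and I handed the job in at 27 s of the allowed 72 s.

- **Tube:** I drew it out along its cell axis. It tilted a few degrees in the grip, but I lowered it until its foot touched the pail floor (about 10 N) and then let go. It rests leaning against the rim.
- **Pail:** I gripped the roller, swung the bail upright along its arc, carried the pail to the stand and lowered the bar into the prong troughs. Then I opened the fingers and backed away.

**Last checks:**
- The wrist picture shows the bar lying behind both prong tips and the tube in the pail.
- Ten frames over 0.5 s differed only by noise, so the pail is hanging still.
- The gripper is clear of everything, with contact force near zero.
- By eye in the side and top pictures, the bottles, the beaker and the five other tubes are where they were. I did not measure their positions.

The estimated position of the hook seat varied by about 4 mm between views. The bar settled about 1 mm further back and slightly lower than planned. No check failed.

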